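Open the air-filter box and lock its cap

ROBOT

A 6-joint arm with a two-finger parallel gripper is mounted at the origin on the work surface. World frame = base frame: x ahead of the robot, y to its left, z up, the work surface at z = 0. Lengths are in m, angles in rad, forces in N, time in s.
With the tool pointing down it reaches from about 0.2 to 0.875 m from the base axis. Payload 3.4 kg.
Tool frame: the origin (TCP) lies midway between the tips of the shut fingers; the grasp point (between the pads) lies 19 mm behind it; x points along the fingers, y is the direction in which the jaws open and shut, and the axes are right-handed (so a half turn about x gives the same grasp; the last joint's range is limited). The gripper opens to 94 mm and grips with 3 to 60 N. Pads are 16 mm wide; open, the fingers measure 119 mm over their backs; the gripper's body (75 mm by 177 mm) begins 78 mm behind the grasp point.
Start: joints at [-1.424, 0.276, 1.505, -0, 1.361, -0.121], TCP at [0.152, -0.555, 0.173] pointing down, gripper open.
Joint ranges: [-2.89, 2.89], [-0.75, 2.08], [0.22, 2.7], [-1.18, 4.32], [0.11, 2.71], [-2.7, 2.7]. Speed limits (rad/s): [2.57, 2.57, 3.14, 3.14, 3.14, 3.14].

INTERFACE

Orientations are given as a unit quaternion [x, y, z, w].
In Python, from plant import manip gives the robot as it stands.
- The arm moves only by the tool carry_out, never from a script. Its argument "motion" is a list of rows, each a list of 5 numbers: the closure in counts, from 0 (fully open) to 255 (shut), then the shift along the tool's x, y, z in cm, then the turn about the tool's x in degrees. A call has 1 to 12 rows; each row shifts and turns the commanded pose from where the row before left it, along the tool's axes as they then stand; what a row does not reach is not made up. A row lasts 1/10 s, in which the tool goes at most 50 mm and 8.59 degrees, less where a joint would pass 70% of its speed; a pose out of reach is approached as far as the arm can. A call is refused whole if a number of a shift passes 5 or a number of a turn 8.59, either way. A call with a gripper value outside its range is refused whole. The fingers move at their own pace and stop on an object; "grip_force" is the grip in N (left out, the last holds). Time passes only in rows, so rows that do not move let the fingers close. It gives the time, the measured TCP pose, the force and the opening at its end, in the units of the state.
- manip.sense(): the state, without advancing time (a new reading comes with each control period).
- manip.camera(name): name is "scene" or "top" or "wrist"; returns the picture (384x512x3 uint8, red, green, blue); there is no depth.
- manip.get_calibration(name): a dict with "camera_matrix" (3x3 intrinsics, pixels), "R" (3x3) and "t" (3): a world point X has camera coordinates R X + t; the wrist camera has in their place "tool_from_camera" (4x4, takes a point from camera to tool coordinates, whose origin is the TCP and whose axes are the tool frame's). Camera axes: x right, y down, z forward; pixel columns grow to the right and rows downward; lengths in m; the calibration is good to about 2 mm. A picture is of the moment at which its call begins: read the wrist's pose just before it. get_calibration takes no time and is no camera call.
- manip.sign_off(): hands the job in, once; it reports no verdict.
The state is a dict: "t": time; "q": joint angles; "qd": joint speeds; "joint_efforts": joint torques, N m; "tcp_pos": TCP position; "ee_rot": TCP orientation; "contact_force": force on the tool from outside, world axes, zero at the start; "wrist_torque": the same for the moment, N m; "finger_gap": finger opening in m.
Only numpy, scipy, OpenCV 4.12 (cv2) and the standard library are available. Lean on these libraries where they do the work, as an engineer would, in place of code of your own. Each camera call takes 0.05 s, during which the arm holds its last target.

TASK

The lid of the grey air-filter box stands ajar: lift it open (its pull bar can be hooked from below) until it rests on its stop. Then take the loose plastic cap with the bar grip, set it in the mouth of the filter housing inside the box with its two lugs in the slots, press it down home and twist it clockwise (seen from above) about a quarter turn, until it stops. Let go, leave the lid open on its stop, and leave the plain stopper and the two white moulded parts where they are.

Things in the scene. Friction and masses are not known exactly. Their poses are not given: they have to be found in the camera images.
- lid (a joint): hinge of the box lid: 0 shut, grows as it opens, rests on its stop at 1.70 rad (97 degrees, just past upright). It starts ajar, 0.1 to 0.3 rad. The hinge is stiff (about 0.55 N m of friction, lid 0.35 kg), so the lid stays at any angle where it is left; lifting it at the bar takes about 4 to 6 N
- lid_hinge (a point): middle of the hinge line, on top of the box's far wall, 100 mm above the table; fixed, with the box's axes: the hinge line runs along y, z is up, and the shut lid (165 mm deep, 226 mm wide, 5 mm thick) reaches from here towards -x
- lid_bar (a point): middle of the lid's pull bar, on its axis. Round bar 10 mm thick, 120 mm long, parallel to the hinge line, on two arms that rise from the lid's free edge; 41 mm clear of that edge, with free space below. In the lid's frame it is 200 mm from the hinge along -x and 34.5 mm along z. Axes turn with the lid: at joint 0 as the box's, -x towards the bar, z out of the outer face
- airbox: fixed grey sheet-metal box, 165 (x) x 220 (y) x 100 mm high, walls 4 mm, origin under its centre on the table, front (-x) roughly towards the robot; aluminium lid on top, hinged on the far (+x) side; air fittings stick out of its two sides by up to 42 mm, 40 mm up. The open lid leans away beyond the hinge
- mouth (a point): centre of the bayonet mouth, level with the housing's top face, 60 mm above the table, 40 mm below the box's rim; z up. Opening 41 mm across, with two slots opposite each other along this point's +x and -x, at least 17 mm wide, reaching to 28 mm from the centre. The ring between them is 7 mm thick; lugs turn below it, clockwise only, to a fixed stop after about 75 degrees
- housing: filter housing: fixed round aluminium cup on the floor of the box, 72 mm across, 55 mm high, about 25 mm in front of the box's centre; origin under its centre, 5 mm above the table, axes as the mouth's. Its yaw, and so the direction of the slots, differs from start to start
- cap: loose grey plastic cap standing upright, 0.06 to 0.13 kg. Origin under its centre, z up. Plug 36 mm across, 14.5 mm long, two lugs at its foot on +x and -x (to 25 mm from the axis, 12 wide, 6 thick); flange 62 mm across, 14.5 to 20.5 mm up; bar grip 46 mm along x, in line with the lugs, 14 mm wide, 20.5 to 50.5 mm up. Home: flange on housing, origin 14.5 mm below mouth. Half a turn is the same
- plug: plain stopper, a bystander: like the cap but with a round knob (26 mm across) for a grip and no lugs; origin under its centre
- shell1: white moulded plastic part, about 145 x 35 x 28 mm, lying; bystander
- shell2: a second white moulded part of the same kind; bystander
Things that resemble listed ones, but are neither listed nor needed, are in the scene too. What is shaped like the cap but green or pink is not meant.

How it is judged:
By the outcome, as a careful person would: the job done as asked, in the order asked, and still so for the second after the job is handed in, with the robot touching nothing.
It also fails if it takes over 70 s, if anything falls off the work surface, if the arm or the gripper's body presses on something with over 40 N, if the wrist force passes 120 N, or if a joint passes its speed limit or range.

## Working session

There is one attempt and no reset: what is moved stays moved. The work goes in short steps, Python scripts to look and compute and a tool call to move; the robot and the scene stay as the last step left them, time stands still between calls to the robot, and variables do not carry over. Pictures are saved under pics/ and viewed, and the job is handed in when it is done.

Besides the shell and the picture viewer there is one more tool, called in YAML: its name, and indented under it one key for each argument. carry_out: Moves the arm, as the interface text tells. Its arguments: {"type":"object","properties":{"motion":{"type":"array"},"grip_force":{"type":"number"}},"required":["motion"]}

```bash
ls; mkdir -p pics
python3 - <<'E'
from plant import manip
import cv2
for n in ("scene","top","wrist"):
    if n=="wrist": s=manip.sense(); print(s)
    im=manip.camera(n); cv2.imwrite(f"pics/a_{n}.png",im[:,:,::-1])
    print(n,manip.get_calibration(n))
E
```

```text
pics
scene {'camera_matrix': array([[349.51134036,   0.        , 252.45150673],
       [  0.        , 349.51134036, 191.41752107],
       [  0.        ,   0.        ,   1.        ]]), 'R': array([[-0.60963241,  0.79242939,  0.02009939],
       [ 0.47633155,  0.38648374, -0.78977121],
       [-0.633606  , -0.47189616, -0.61307214]]), 't': array([ 0.3248522 , -0.17688713,  1.25105689])}
top {'camera_matrix': array([[489.7758462 ,   0.        , 248.56847638],
       [  0.        , 489.7758462 , 190.22905057],
       [  0.        ,   0.        ,   1.        ]]), 'R': array([[ 0.01073324, -0.99984557,  0.01391548],
       [-0.98437141, -0.01301139, -0.17562352],
       [ 0.17577746, -0.01181299, -0.98435905]]), 't': array([-0.01227436,  0.55282062,  1.47725346])}
{'t': 0.1, 'q': array([-1.42402008e+00,  2.76543867e-01,  1.50596878e+00, -1.45017744e-05,
        1.36067424e+00, -1.21033110e-01]), 'qd': array([-4.89178719e-05, -2.60875203e-03, -1.58519813e-03, -7.98115192e-04,
        8.57144985e-04,  1.34188509e-03]), 'joint_efforts': array([ 1.01385242e-03, -4.05457914e+01, -2.37779903e+01
[... 196 characters left out ...]
tact_force': array([ 0.24194091,  0.47186759, -0.53306985]), 'wrist_torque': array([-0.01981986, -0.03913044, -0.01488455]), 'finger_gap': 0.09380744464301184}
wrist {'camera_matrix': array([[269.38106617,   0.        , 256.04027854],
       [  0.        , 269.38106617, 187.58341906],
       [  0.        ,   0.        ,   1.        ]]), 'tool_from_camera': array([[ 6.53106751e-04, -2.65086027e-01,  9.64224544e-01,
        -2.11317624e-01],
       [ 9.99999707e-01, -2.12333504e-04, -7.35713697e-04,
         9.75549733e-04],
       [ 3.99764597e-04,  9.64224742e-01,  2.65085811e-01,
        -7.61249499e-02],
       [ 0.00000000e+00,  0.00000000e+00,  0.00000000e+00,
         1.00000000e+00]])}
```

View pics/a_scene.png

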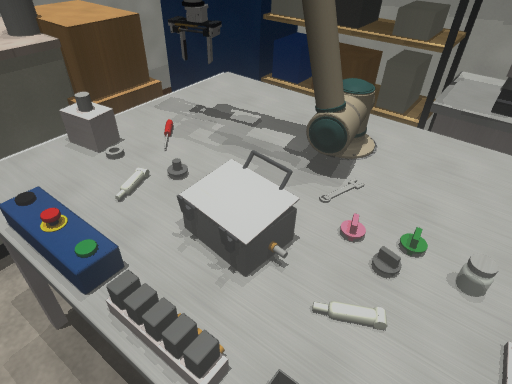

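View pics/a_top.png

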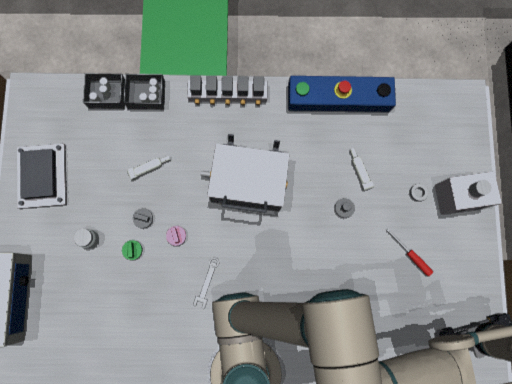

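View pics/a_wrist.png

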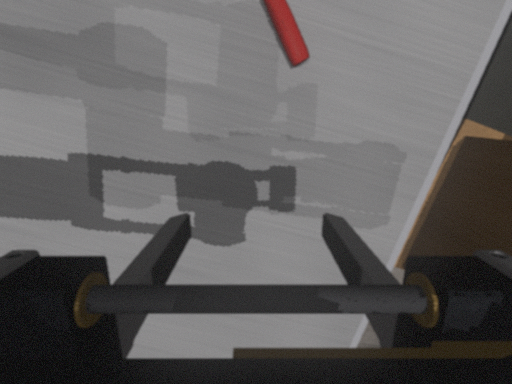

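The overview shows the box at about (250,178) in top, its bar at (243,217), the grey bar-grip cap at (143,218) (scene: (387,261)) and the stopper at (345,208). I'll zoom in to measure them.

```bash
cat > h.py <<'E'
import numpy as np, cv2
from plant import manip
from scipy.spatial.transform import Rotation as Ro
def cal(n):
    return manip.get_calibration(n)
def camray(n,uv,s=None):
    c=cal(n); d=np.linalg.inv(c["camera_matrix"])@np.array([uv[0],uv[1],1.])
    if n=="wrist":
        T=c["tool_from_camera"]; R=Ro.from_quat(s["ee_rot"]).as_matrix()
        return s["tcp_pos"]+R@T[:3,3], R@T[:3,:3]@d
    return -c["R"].T@c["t"], c["R"].T@d
def onz(n,uv,z,s=None):
    o,d=camray(n,uv,s); return o+d*(z-o[2])/d[2]
def proj(n,X,s=None):
    c=cal(n); X=np.atleast_2d(X)
    if n=="wrist":
        R=Ro.from_quat(s["ee_rot"]).as_matrix(); T=c["tool_from_camera"]
        Y=((X-s["tcp_pos"])@R-T[:3,3])@T[:3,:3]
    else: Y=X@c["R"].T+c["t"]
    p=Y@c["camera_matrix"].T; return p[:,:2]/p[:,2:]
def two(r1,r2):
    (o1,d1),(o2,d2)=r1,r2
    A=np.stack([d1,-d2],1); k=np.linalg.lstsq(A,o2-o1,rcond=None)[0]
    a=o1+d1*k[0]; b=o2+d2*k[1]; return (a+b)/2,np.linalg.norm(a-b)
E
python3 - <<'E'
import cv2
a=cv2.imread('pics/a_top.png'); b=cv2.imread('pics/a_scene.png')
def crop(im,x,y,w,h,k,f): cv2.imwrite(f,cv2.resize(im[y:y+h,x:x+w],None,fx=k,fy=k,interpolation=cv2.INTER_CUBIC))
crop(a,195,130,110,100,7,'pics/b1.png')
crop(a,115,195,80,70,8,'pics/b2.png')
crop(b,170,145,135,125,5.5 and 5,'pics/b3.png')
crop(b,330,210,110,75,7,'pics/b4.png')
E
```

```text
(no output)
```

View pics/b1.png

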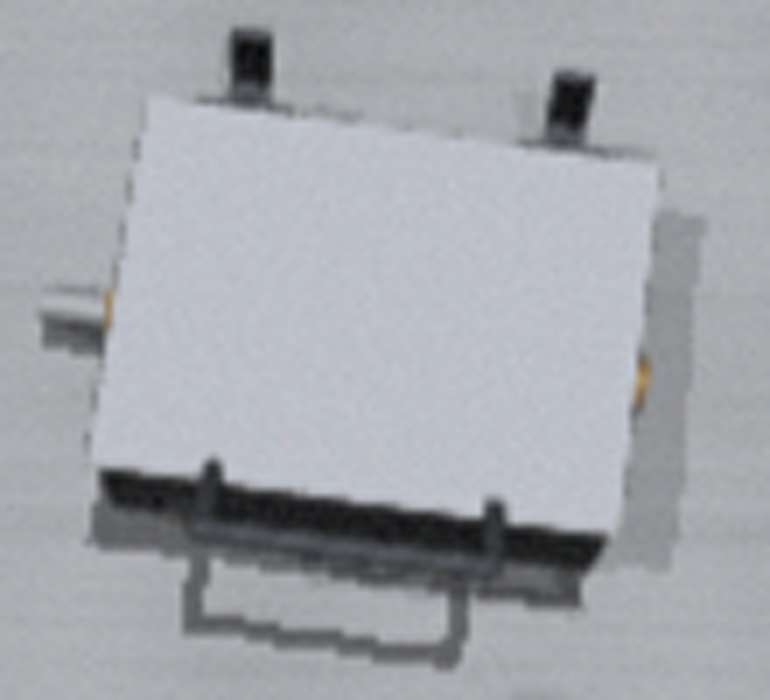

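View pics/b2.png

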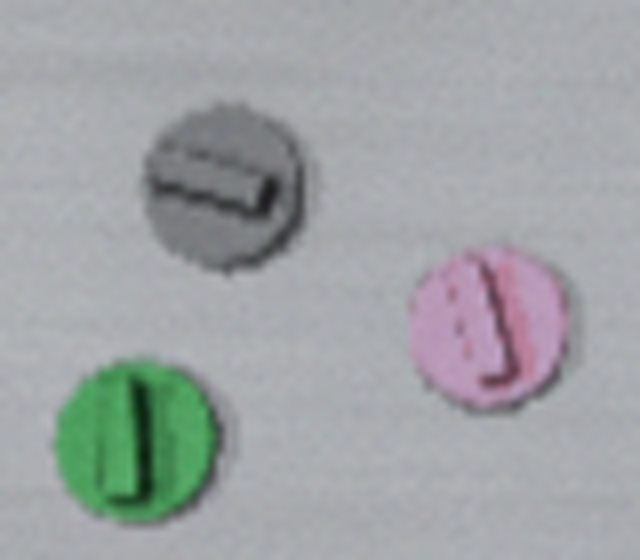

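View pics/b3.png

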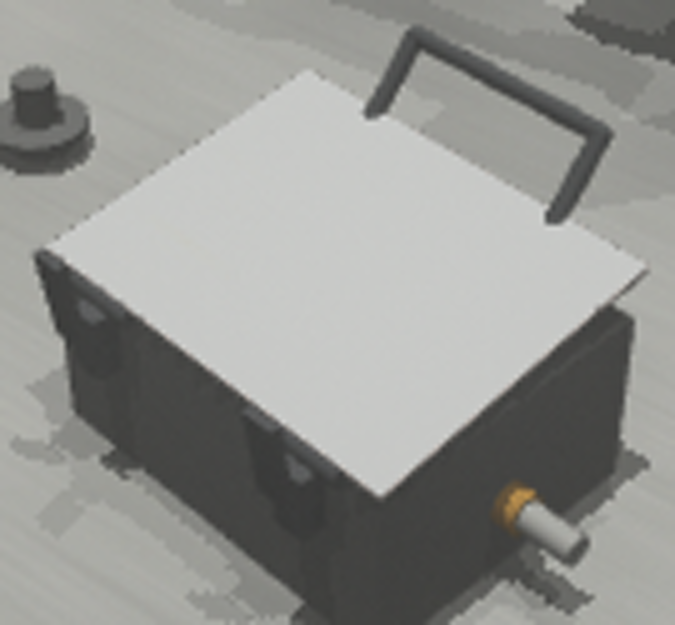

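View pics/b4.png

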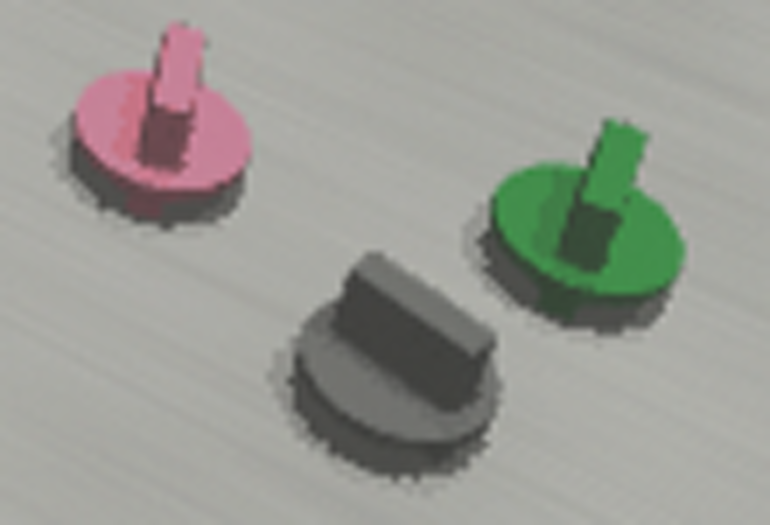

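Run:
```python
from h import *
T=lambda x,y:(195+x/7-.43,130+y/7-.43)
S=lambda x,y:(170+x/5-.4,145+y/5-.4)
P={}
for k,a,b in [("barL",(192,532),(606,133)),("barR",(500,573),(416,35)),("hL",(152,98),(382,497)),("hR",(658,165),(40,252)),("fL",(96,467),(646,268)),("fR",(607,532),(311,72))]:
    P[k],e=two(camray("top",T(*a)),camray("scene",S(*b))); print(k,P[k].round(4),round(e,4))
h=(P["hL"]+P["hR"])/2; b=(P["barL"]+P["barR"])/2; f=(P["fL"]+P["fR"])/2
print(h,b,f)
for i,j in(("hL","hR"),("fL","fR"),("barL","barR")):
    d=P[i]-P[j]; print(i,np.linalg.norm(d),np.degrees(np.arctan2(-d[0],d[1])))
d=P["fL"]-P["hL"]+P["fR"]-P["hR"]; print("xdir deg",np.degrees(np.arctan2(-d[1],-d[0])),"angle",np.arctan2(d[2],np.hypot(*d[:2])))
v=b-h; print("bar r",np.hypot(*v[:2]),v[2], np.arctan2(v[2],np.hypot(*v[:2]))-np.arctan2(.0345,.2))
# cap
C=lambda x,y:(115+x/8-.44,195+y/8-.44); D=lambda x,y:(330+x/7-.43,210+y/7-.43)
print("flange ctr top", onz("top",C(228,185),.0205))
# grip top face corners scene z=.0505: 
q=[onz("scene",D(*p),.0505) for p in((375,252),(495,335),(480,355),(352,270))]
print(np.round(q,4)); c=np.mean(q,0);print("grip ctr",c)
q2=[onz("top",C(*p),.0505) for p in((163,142),(272,176),(262,212),(152,182))]
print(np.round(q2,4),np.mean(q2,0))
for Q in(q,q2):
  for i,j in((0,1),(3,2)):
    d=Q[j]-Q[i];print(np.degrees(np.arctan2(d[1],d[0])))
s=manip.sense();print(Ro.from_quat(s["ee_rot"]).as_matrix().round(3))
```

```text
barL [0.4866 0.0716 0.1639] 0.0009
barR [ 0.4708 -0.0532  0.1612] 0.004
hL [0.6859 0.0966 0.1024] 0.0034
hR [ 0.661  -0.1268  0.1016] 0.0024
fL [0.5185 0.1156 0.1263] 0.004
fR [ 0.4938 -0.101   0.1308] 0.0002
[ 0.67343832 -0.01510708  0.10201563] [0.47872269 0.00921563 0.16251313] [0.50618236 0.00726038 0.12853338]
hL 0.2247296201282333 -6.3786733881912605
fL 0.2180337579090715 -6.512936679928039
barL 0.12586444069687505 -7.221007469652414
xdir deg -7.617079856687404 angle 0.15587216248607552
bar r 0.19622888023868326 0.06049749790941353 0.12823566756253818
flange ctr top [0.46623338 0.32378147 0.0205    ]
[[0.4578 0.3107 0.0505]
 [0.4686 0.3531 0.0505]
 [0.4795 0.3522 0.0505]
 [0.4701 0.3078 0.0505]]
grip ctr [0.46900395 0.33095481 0.0505    ]
[[0.479  0.3434 0.0505]
 [0.4664 0.301  0.0505]
 [0.4524 0.3042 0.0505]
 [0.4635 0.3468 0.0505]] [0.46531317 0.32385342 0.0505    ]
75.80374874615023
77.94539153395863
-106.58161981007157
-104.5173540429904
[[-0.     0.265 -0.964]
 [ 0.001 -0.964 -0.265]
 [-1.    -0.001 -0.   ]]
```

carry_out:
  motion:
    - [0,-1.5,0,0,-8.5]
    - [0,-1.5,0,0,-8.5]
    - [0,-1.5,0,0,-8.5]
    - [0,-1.5,0,0,-8.5]
    - [0,-1.5,0,0,-8.5]
    - [0,-1.5,0,0,-8.5]
    - [0,-1.5,0,0,-8.5]
    - [0,-1.5,0,0,-8.5]
    - [0,0,0,0,0]
  grip_force: 25

```text
t: 1.05
tcp_pos: [0.1523, -0.5555, 0.2949]
ee_rot: [-0.528, -0.469, 0.529, -0.471]
contact_force: [-0.0, -0.4, 0.4]
finger_gap: 0.094
```

carry_out:
  motion:
    - [0,0,2.1,-4.9,0]
    - [0,0,2.1,-4.9,0]
    - [0,0,2.1,-4.9,0]
    - [0,0,2.1,-4.9,0]
    - [0,0,2.1,-4.9,0]
    - [0,0,2.1,-4.9,0]
    - [0,0,2.1,-4.9,0]
    - [0,0,2.1,-4.9,0]
    - [0,0,2.1,-4.9,0]
    - [0,0,2.1,-4.9,0]
    - [0,0,2.1,-4.9,0]
    - [0,0,0,0,0]

```text
t: 2.25
tcp_pos: [0.4275, -0.0717, 0.2919]
ee_rot: [0.528, 0.473, -0.526, 0.471]
contact_force: [-0.3, -0.6, 0.4]
finger_gap: 0.0938
```

Run:
```python
from h import *
s=manip.sense(); im=manip.camera("wrist"); cv2.imwrite("pics/c_w.png",im[:,:,::-1]); print(s)
print(proj("wrist",[[.4787,.0092,.1625],[.4866,.0716,.1639],[.4708,-.0532,.1612]],s))
np.save("c_s.npy",np.r_[s["tcp_pos"],s["ee_rot"]])
```

```text
{'t': 2.25, 'q': array([-0.33025349,  0.00955409,  1.54088594,  0.00331587,  1.59251191,
       -0.2200054 ]), 'qd': array([-0.0993987 , -0.0111654 ,  0.01294513, -0.09410989,  0.01583844,
       -0.07593126]), 'joint_efforts': array([  1.91685162, -25.55736959, -25.53148627,   0.62785149,
        -0.06950573,   0.40328334]), 'tcp_pos': array([ 0.42753137, -0.07171516,  0.29192293]), 'ee_rot': array([ 0.52755935,  0.47270189, -0.52598325,  0.47071826]), 'contact_force': array([-0.30253881, -0.57850168,  0.39629323]), 'wrist_torque': array([-0.08281145, -0.03838366, -0.00914531]), 'finger_gap': 0.09378759889537785}
[[291.2998231  105.35318427]
 [294.16719939  47.92779048]
 [288.73704067 156.87094073]]
```

View pics/c_w.png

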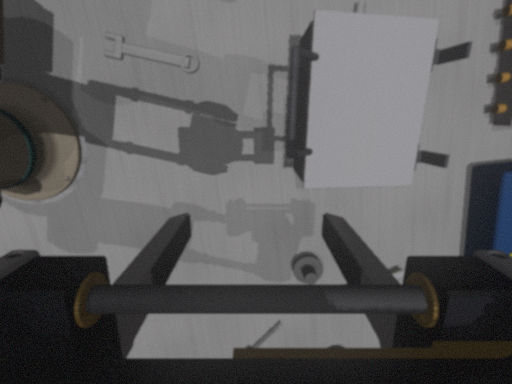

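carry_out:
  motion:
    - [174,0,1.0,-2.1,0]
    - [174,0,1.0,-2.1,0]
    - [174,0,1.0,-2.1,0]
    - [174,0,1.1,-2.1,0]
    - [174,0,0,0,0]
    - [174,3,0,0,0]
    - [174,3,0,0,0]
    - [174,2.5,0,0,0]
    - [174,0,0,0,0]
    - [174,0,0,0,0]

```text
t: 3.3
tcp_pos: [0.4759, -0.0003, 0.2082]
ee_rot: [-0.528, -0.469, 0.529, -0.469]
contact_force: [-0.1, 0.4, 0.3]
finger_gap: 0.0299
```

Run:
```python
from h import *
s=manip.sense(); im=manip.camera("wrist"); cv2.imwrite("pics/d_w.png",im[:,:,::-1]); print(s["finger_gap"],s["contact_force"],s["tcp_pos"])
im=manip.camera("scene"); cv2.imwrite("pics/d_s.png",cv2.resize(im[100:300,130:360,::-1],None,fx=3,fy=3))
R=Ro.from_quat(s["ee_rot"]).as_matrix();print(R.round(3))
```

```text
0.029882938348283306 [-0.1182681   0.38230901  0.33978993] [ 4.75910583e-01 -2.96409615e-04  2.08221188e-01]
[[-0.001  0.993 -0.118]
 [-0.001 -0.118 -0.993]
 [-1.    -0.001  0.001]]
```

View pics/d_w.png

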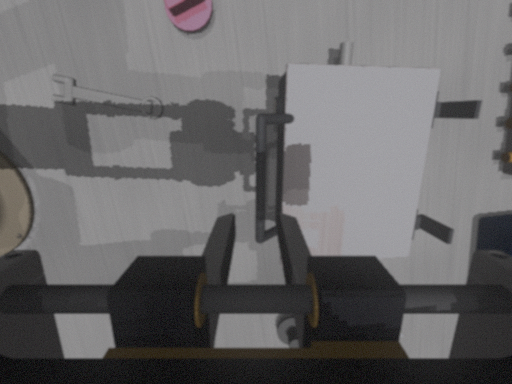

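View pics/d_s.png

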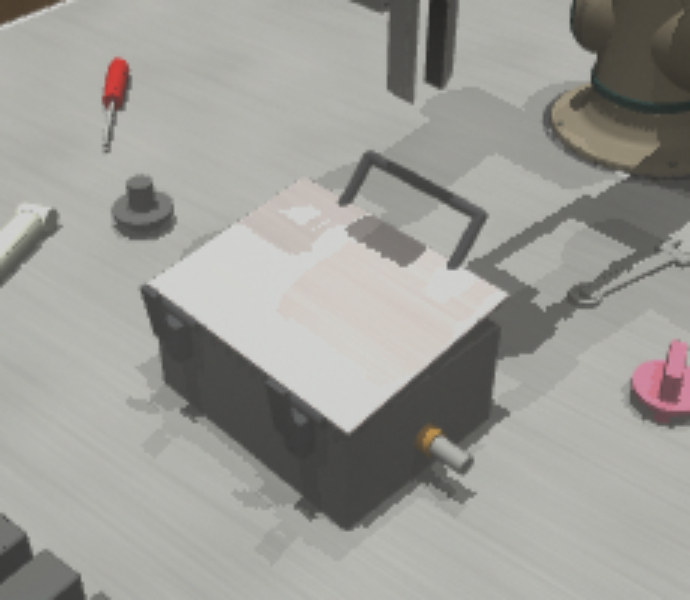

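Run:
```python
from h import *
s=manip.sense()
for p in((262,117),(261.5,178),(261,238)): print(onz("wrist",p,.1625,s))
```

```text
[0.49086429 0.07182905 0.1625    ]
[0.48386275 0.0141428  0.1625    ]
[ 0.47607401 -0.04995793  0.1625    ]
```

carry_out:
  motion:
    - [174,2.5,0.4,-1.0,0]
    - [174,2.5,0,0,0]
    - [174,1.7,0,0,0]
    - [174,0,0,0,0]
    - [255,0,0,0,0]
    - [255,0,0,0,0]
    - [255,0,0,0,0]
    - [255,0,0,0,0]
    - [255,0,0,0,0]

```text
t: 4.3
tcp_pos: [0.4818, 0.0106, 0.1415]
ee_rot: [0.528, 0.47, -0.528, 0.47]
contact_force: [-0.5, -0.1, 1.2]
finger_gap: 0.0005
```

Run:
```python
from h import *
s=manip.sense(); print(s["finger_gap"],s["contact_force"],s["tcp_pos"],s["wrist_torque"])
im=manip.camera("scene"); cv2.imwrite("pics/e_s.png",cv2.resize(im[100:300,130:360,::-1],None,fx=3,fy=3))
```

```text
0.0004742446175513548 [-0.54834349 -0.05670733  1.17879528] [0.48180244 0.01056141 0.14153764] [-0.04336447 -0.02887611  0.04008607]
```

View pics/e_s.png

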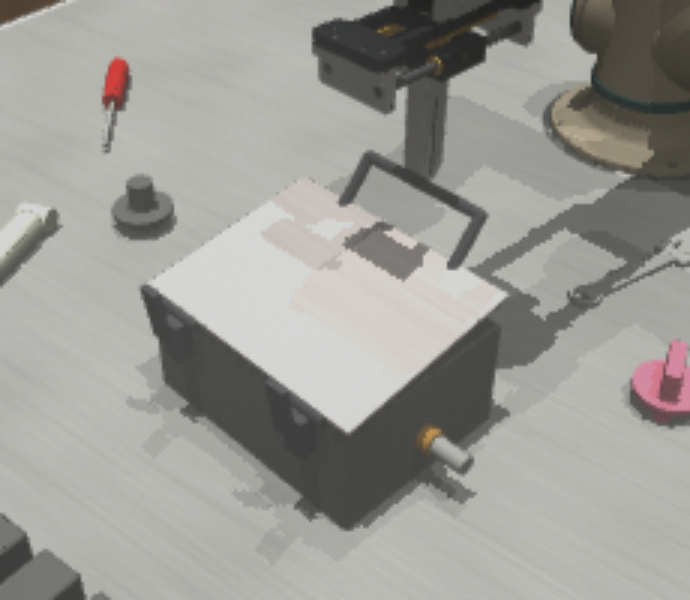

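Run:
```python
from h import *
s=manip.sense(); t=s["tcp_pos"]
for n in("scene","top"): print(n,proj(n,[t,t+[0,0,.02],[.482,.0142,.1625]]))
im=manip.camera("top"); cv2.imwrite("pics/e_t.png",cv2.resize(im[120:240,180:320,::-1],None,fx=5,fy=5,interpolation=2))
im=manip.camera("scene"); cv2.imwrite("pics/e_s2.png",cv2.resize(im[120:200,230:320,::-1],None,fx=7,fy=7,interpolation=2))
im=manip.camera("wrist"); cv2.imwrite("pics/e_w.png",im[:,:,::-1])
```

```text
scene [[269.80628485 168.91794148]
 [270.22590733 162.03311924]
 [271.41007064 162.20804248]]
top [[243.15882245 208.71068413]
 [243.18006919 207.74382552]
 [241.91720704 207.56867093]]
```

View pics/e_t.png

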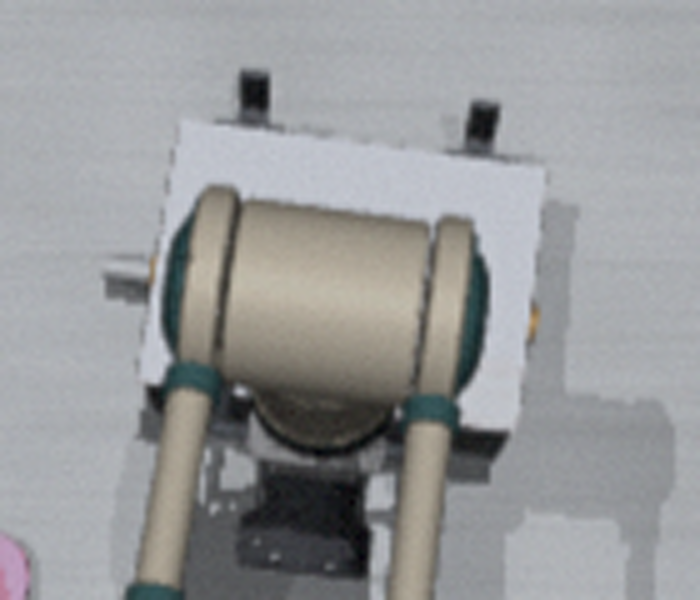

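View pics/e_s2.png

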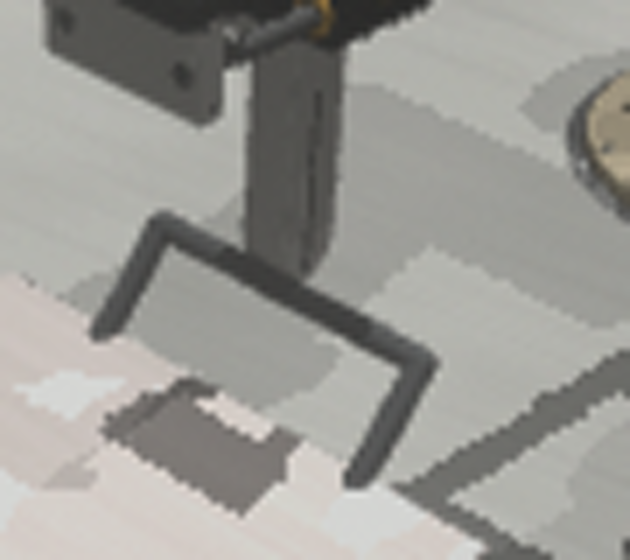

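View pics/e_w.png

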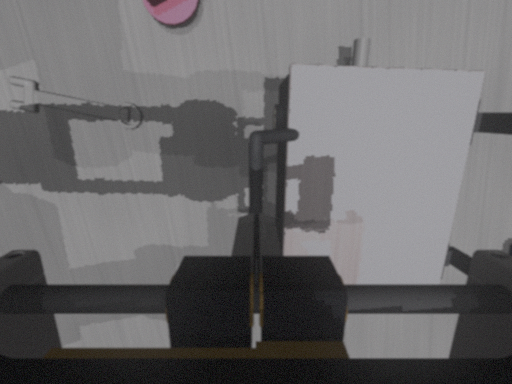

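```bash
python3 - <<'E'
from h import *
for z in(.208,.228,.238): print(z,proj("scene",[.4759,-.0003,z]))
s=manip.sense(); R=Ro.from_quat(s["ee_rot"]).as_matrix()
for x in(0,-.02,-.033):
  print(x,[proj("wrist",s["tcp_pos"]+R@np.array([x,y,z]),s).round(0).tolist() for y in(-.047,.047) for z in(-.008,.008)])
E
python3 - <<'E'
import cv2
a=cv2.imread('pics/e_w.png')[180:340,170:350]; cv2.imwrite('pics/e_w2.png',cv2.resize(a,None,fx=4,fy=4,interpolation=2))
E
```

```text
0.208 [[268.89137785 142.7032512 ]]
0.228 [[269.31375369 135.14910738]]
0.238 [[269.52977419 131.28560541]]
0 [[[200.0, 199.0]], [[201.0, 217.0]], [[314.0, 199.0]], [[313.0, 217.0]]]
-0.02 [[[194.0, 207.0]], [[195.0, 227.0]], [[319.0, 207.0]], [[318.0, 227.0]]]
-0.033 [[[190.0, 213.0]], [[191.0, 234.0]], [[323.0, 213.0]], [[322.0, 234.0]]]
```

View pics/e_w2.png

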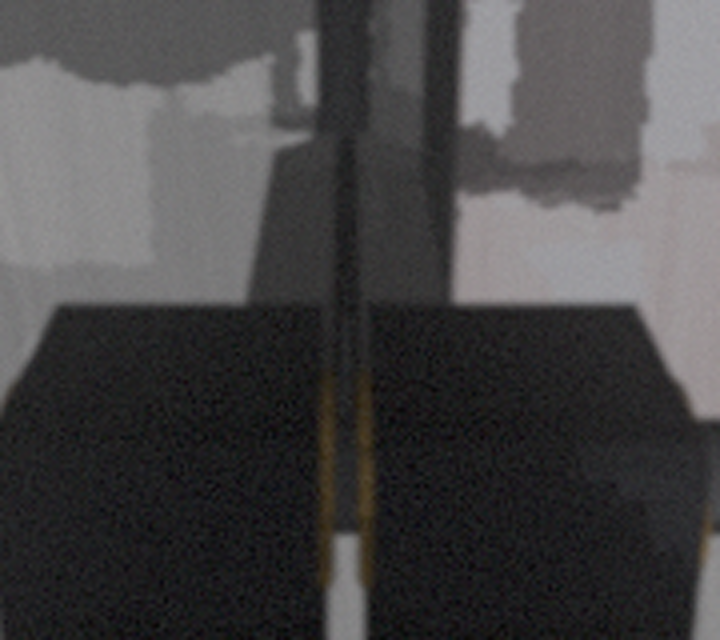

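Both cameras put the visible fingertips about 30 mm behind the stated TCP, and the fingers shut above the bar. I'll reopen, go lower and close again.

carry_out:
  motion:
    - [174,0,0,0,0]
    - [174,0,0,0,0]
    - [174,0,0,0,0]
    - [174,0,0,0,0]
    - [174,1.4,0,0,0]
    - [174,1.4,0,0,0]
    - [174,0,0,0,0]
    - [255,0,0,0,0]
    - [255,0,0,0,0]
    - [255,0,0,0,0]
    - [255,0,0,0,0]

```text
t: 5.6
tcp_pos: [0.4808, 0.0107, 0.1135]
ee_rot: [-0.528, -0.47, 0.528, -0.47]
contact_force: [-1.5, 0.2, 1.7]
finger_gap: 0.0087
```

Run:
```python
from h import *
s=manip.sense(); print(s["finger_gap"],s["contact_force"],s["tcp_pos"],s["wrist_torque"])
im=manip.camera("scene"); cv2.imwrite("pics/f_s2.png",cv2.resize(im[120:200,230:320,::-1],None,fx=7,fy=7,interpolation=2))
```

```text
0.008743217321623205 [-1.51472723  0.22588475  1.68427025] [0.4808039  0.01071238 0.11347221] [-0.01264956  0.36170334 -0.00615713]
```

View pics/f_s2.png

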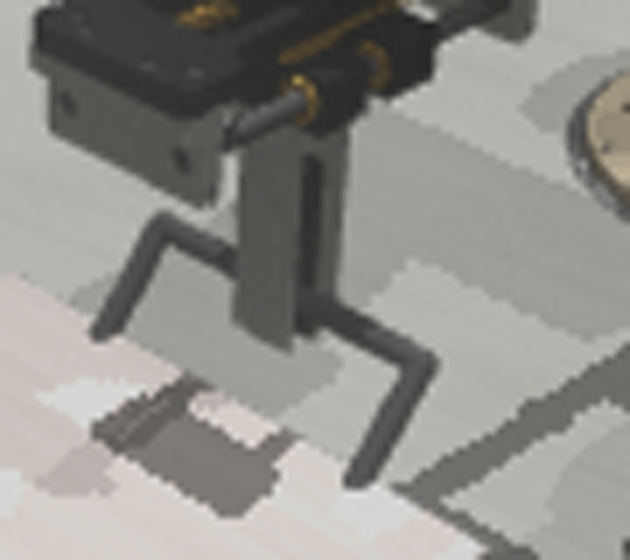

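Run:
```python
import numpy as np
p=np.linspace(.313,1.871,31); r=.20295*100
x=-r*np.cos(p); z=r*np.sin(p)
x=np.round(x-x[0],1); z=np.round(z-z[0],1)
for i,(a,b) in enumerate(zip(np.diff(z),np.diff(x))): print(f"[255,{-a:.1f},{b:.1f},0,0]",end=", " if (i+1)%10 else "\n")
print(x[[10,20,30]],z[[10,20,30]])
```

```text
[255,-1.0,0.4,0,0], [255,-1.0,0.4,0,0], [255,-0.9,0.4,0,0], [255,-0.9,0.5,0,0], [255,-0.9,0.6,0,0], [255,-0.9,0.5,0,0], [255,-0.9,0.7,0,0], [255,-0.8,0.7,0,0], [255,-0.7,0.7,0,0], [255,-0.8,0.7,0,0]
[255,-0.6,0.8,0,0], [255,-0.7,0.9,0,0], [255,-0.6,0.8,0,0], [255,-0.6,0.9,0,0], [255,-0.5,1.0,0,0], [255,-0.4,0.9,0,0], [255,-0.4,1.0,0,0], [255,-0.4,1.0,0,0], [255,-0.3,1.0,0,0], [255,-0.3,1.0,0,0]
[255,-0.2,1.0,0,0], [255,-0.1,1.1,0,0], [255,-0.1,1.0,0,0], [255,-0.0,1.1,0,0], [255,-0.0,1.0,0,0], [255,-0.0,1.1,0,0], [255,0.2,1.0,0,0], [255,0.1,1.1,0,0], [255,0.3,1.0,0,0], [255,0.3,1.0,0,0]
[ 5.6 14.9 25.3] [ 8.8 13.6 13.1]
```

carry_out:
  motion:
    - [255,-1.0,0.4,0,0]
    - [255,-1.0,0.4,0,0]
    - [255,-0.9,0.4,0,0]
    - [255,-0.9,0.5,0,0]
    - [255,-0.9,0.6,0,0]
    - [255,-0.9,0.5,0,0]
    - [255,-0.9,0.7,0,0]
    - [255,-0.8,0.7,0,0]
    - [255,-0.7,0.7,0,0]
    - [255,-0.8,0.7,0,0]
  grip_force: 30

```text
t: 6.65
tcp_pos: [0.5366, 0.0037, 0.2019]
ee_rot: [-0.527, -0.47, 0.529, -0.47]
contact_force: [-4.2, -0.8, -3.9]
finger_gap: 0.0091
```

Run:
```python
from h import *
s=manip.sense(); print(s["finger_gap"],s["contact_force"],s["tcp_pos"],s["wrist_torque"])
im=manip.camera("scene"); cv2.imwrite("pics/g_s.png",cv2.resize(im[80:280,150:350,::-1],None,fx=3,fy=3,interpolation=2))
```

```text
0.009070581798266215 [-4.18221291 -0.82315503 -3.85380511] [0.53655434 0.00368818 0.2019373 ] [-0.24305704  0.76471407 -0.08750277]
```

View pics/g_s.png

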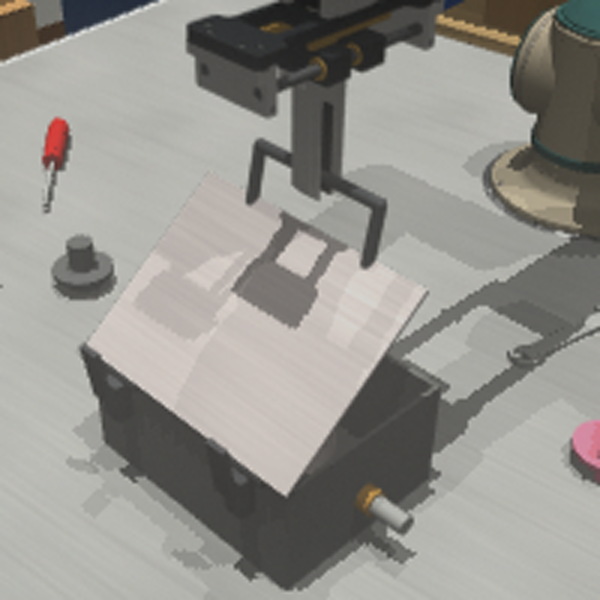

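The lid is rising with the bar held between the fingers, so I'll continue along the arc.

carry_out:
  motion:
    - [255,-0.6,0.8,0,0]
    - [255,-0.7,0.9,0,0]
    - [255,-0.6,0.8,0,0]
    - [255,-0.6,0.9,0,0]
    - [255,-0.5,1.0,0,0]
    - [255,-0.4,0.9,0,0]
    - [255,-0.4,1.0,0,0]
    - [255,-0.4,1.0,0,0]
    - [255,-0.3,1.0,0,0]
    - [255,-0.3,1.0,0,0]

```text
t: 7.7
tcp_pos: [0.63, -0.008, 0.2522]
ee_rot: [-0.528, -0.469, 0.528, -0.471]
contact_force: [-5.2, -2.6, 2.1]
finger_gap: 0.009
```

carry_out:
  motion:
    - [255,-0.2,1.0,0,0]
    - [255,-0.1,1.1,0,0]
    - [255,-0.1,1.0,0,0]
    - [255,0,1.1,0,0]
    - [255,0,1.0,0,0]
    - [255,0,1.1,0,0]
    - [255,0.2,1.0,0,0]
    - [255,0.1,1.1,0,0]

```text
t: 8.5
tcp_pos: [0.7144, -0.0184, 0.2524]
ee_rot: [0.529, 0.468, -0.528, 0.472]
contact_force: [-4.5, -4.0, 0.8]
finger_gap: 0.0088
```

Run:
```python
from h import *
s=manip.sense(); print(s["finger_gap"],s["contact_force"],s["tcp_pos"],s["wrist_torque"])
im=manip.camera("scene"); cv2.imwrite("pics/i_s.png",cv2.resize(im[60:280,130:350,::-1],None,fx=2.7,fy=2.7,interpolation=2))
```

```text
0.00875981774379297 [-4.45895539 -3.95611841  0.84434776] [ 0.71435249 -0.01836368  0.25239475] [-0.72805999  1.01742543 -0.05318325]
```

View pics/i_s.png

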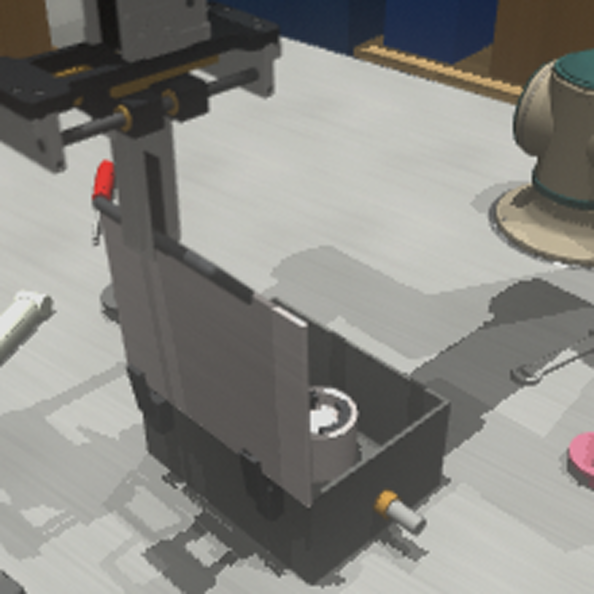

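carry_out:
  motion:
    - [255,0.3,1.0,0,0]
    - [255,0.3,1.0,0,0]
    - [255,0,0,0,0]

```text
t: 8.85
tcp_pos: [0.7315, -0.0204, 0.2473]
ee_rot: [-0.527, -0.469, 0.53, -0.47]
contact_force: [-9.3, -3.8, 8.5]
finger_gap: 0.0092
```

Run:
```python
from h import *
s=manip.sense(); print(s["finger_gap"],s["contact_force"],s["tcp_pos"],s["wrist_torque"])
```

```text
0.009216129412113666 [-9.33063855 -3.77947696  8.45264136] [ 0.73152194 -0.02042758  0.24725382] [-0.721362    1.71059595 -0.03618875]
```

carry_out:
  motion:
    - [255,0.1,0.4,0,0]
    - [255,0,0,0,0]

```text
t: 9.05
tcp_pos: [0.7313, -0.0205, 0.2472]
ee_rot: [-0.526, -0.471, 0.531, -0.469]
contact_force: [-16.3, -2.7, 12.7]
finger_gap: 0.0092
```

carry_out:
  motion:
    - [255,0.1,0.4,0,0]
    - [255,0,0,0,0]

```text
t: 9.25
tcp_pos: [0.7311, -0.0204, 0.2471]
ee_rot: [-0.524, -0.473, 0.533, -0.467]
contact_force: [-25.1, -2.1, 18.2]
finger_gap: 0.0089
```

Run:
```python
from h import *
s=manip.sense(); print(s["finger_gap"],s["contact_force"],s["tcp_pos"],s["wrist_torque"])
```

```text
0.008897820970600746 [-25.09208605  -2.0961035   18.23004252] [ 0.73108617 -0.02041799  0.24713329] [-0.56483676  4.67136883 -0.01455601]
```

carry_out:
  motion:
    - [255,-0.3,-0.6,0,0]
    - [150,0,0,0,0]
    - [150,0,0,0,0]
    - [150,0,0,0,0]
    - [150,0,0,0,0]
    - [150,-2,0,0,0]
    - [150,-3,0,0,0]
    - [150,-3,0,0,0]
    - [150,0,0,0,0]

```text
t: 10.15
tcp_pos: [0.7374, -0.0188, 0.3299]
ee_rot: [0.531, 0.468, -0.526, 0.473]
contact_force: [-0.1, 0.2, 0.8]
finger_gap: 0.0386
```

Run:
```python
from h import *
s=manip.sense(); print(s["finger_gap"],s["contact_force"],s["tcp_pos"],s["ee_rot"])
im=manip.camera("scene"); cv2.imwrite("pics/j_s.png",cv2.resize(im[60:280,130:350,::-1],None,fx=2.7,fy=2.7,interpolation=2))
s=manip.sense();np.save("j.npy",np.r_[s["tcp_pos"],s["ee_rot"]]);im=manip.camera("wrist"); cv2.imwrite("pics/j_w.png",im[:,:,::-1])
```

```text
0.038550912713104186 [-0.07241448  0.22498257  0.84055564] [ 0.73735885 -0.01878485  0.32993607] [ 0.53051354  0.46771294 -0.52560959  0.4727944 ]
```

View pics/j_s.png

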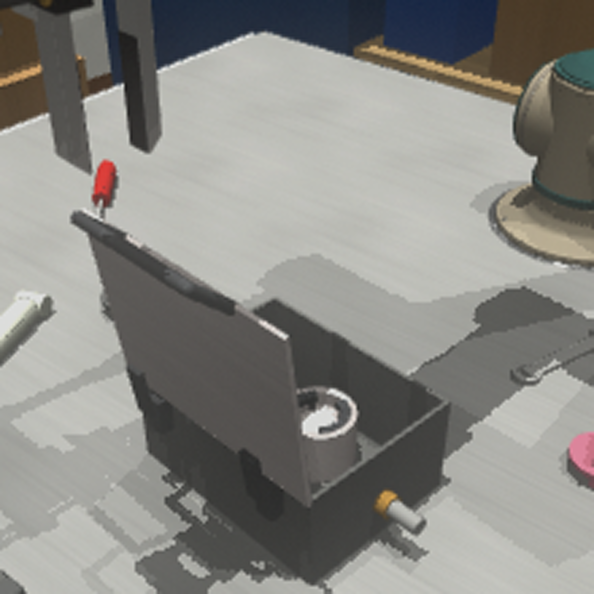

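View pics/j_w.png

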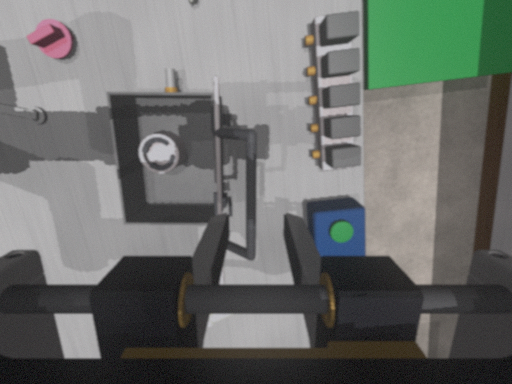

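carry_out:
  motion:
    - [150,0,-4.2,0.7,0]
    - [150,0,-4.2,0.7,0]
    - [150,0,-4.2,0.7,0]
    - [150,0,-4.2,0.7,0]
    - [150,2.5,0,0,0]
    - [150,2.5,0,0,0]
    - [150,2.5,0,0,0]
    - [150,2.5,0,0,0]
    - [150,0,0,0,0]

```text
t: 11.15
tcp_pos: [0.561, -0.0265, 0.2198]
ee_rot: [-0.526, -0.473, 0.53, -0.467]
contact_force: [-0.2, 0.3, 0.7]
finger_gap: 0.0387
```

Run:
```python
from h import *
s=manip.sense();print(s);np.save("k.npy",np.r_[s["tcp_pos"],s["ee_rot"]]);im=manip.camera("wrist"); cv2.imwrite("pics/k_w.png",im[:,:,::-1])
p=proj("wrist",[[.566,-.002,.06]],s)[0];print(p)
u,v=p.astype(int); u0=max(u-60,0);v0=max(v-60,0);print(u0,v0)
cv2.imwrite("pics/k_w2.png",cv2.resize(im[v0:v0+120,u0:u0+120,::-1],None,fx=5,fy=5,interpolation=2))
```

```text
{'t': 11.15, 'q': array([-1.71216188e-01,  2.40084171e-01,  1.43998140e+00,  6.64938164e-05,
        1.47191050e+00, -5.51097971e-02]), 'qd': array([ 0.00214907, -0.02278477, -0.09543468, -0.00077752,  0.04165979,
        0.00015503]), 'joint_efforts': array([ 7.07823870e-03, -3.99154150e+01, -2.46755826e+01,  7.35282898e-02,
       -2.42498377e-01,  2.82153829e-03]), 'tcp_pos': array([ 0.56102517, -0.02654817,  0.21976517]), 'ee_rot': array([-0.52589468, -0.47302616,  0.53043031, -0.46725231]), 'contact_force': array([-0.24119112,  0.32436741,  0.69316479]), 'wrist_torque': array([-0.01932963, -0.06074751, -0.03303676]), 'finger_gap': 0.03874065814612867}
[259.28724795 152.08425043]
199 92
```

View pics/k_w.png

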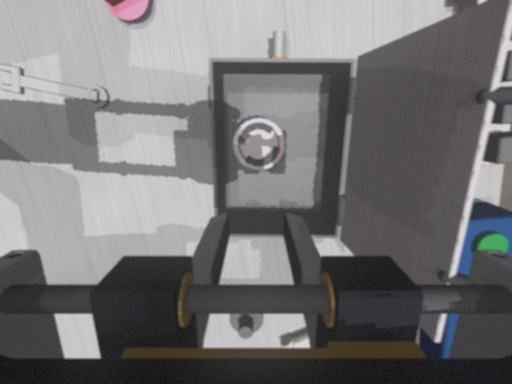

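View pics/k_w2.png

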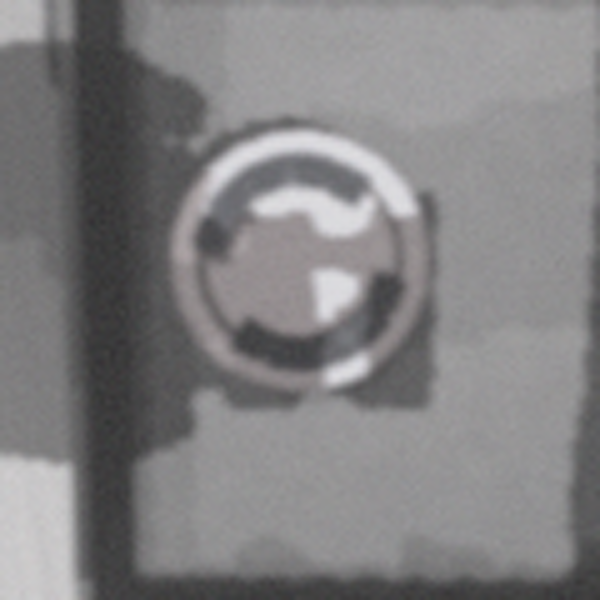

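carry_out:
  motion:
    - [150,3,0,0,0]
    - [150,3,0,0,0]
    - [150,3,0,0,0]
    - [150,0,0,0,0]
    - [150,0,0,0,0]

```text
t: 11.7
tcp_pos: [0.5654, -0.0273, 0.136]
ee_rot: [0.528, 0.47, -0.528, 0.47]
contact_force: [0.7, -0.7, -0.2]
finger_gap: 0.0387
```

Run:
```python
from h import *
s=manip.sense();print(s["tcp_pos"],s["ee_rot"]);np.save("l.npy",np.r_[s["tcp_pos"],s["ee_rot"]]);im=manip.camera("wrist"); cv2.imwrite("pics/l_w.png",im[:,:,::-1])
p=proj("wrist",[[.566,-.002,.06]],s)[0];print(p)
u,v=p.astype(int); u0=max(u-50,0);v0=max(v-60,0);print(u0,v0)
cv2.imwrite("pics/l_w2.png",cv2.resize(im[v0:v0+100,u0:u0+100,::-1],None,fx=6,fy=6,interpolation=2))
```

```text
[ 0.56544787 -0.02733619  0.13598256] [ 0.52837527  0.46989496 -0.52796495  0.47039485]
[254.32974674 162.35669353]
204 102
```

View pics/l_w2.png

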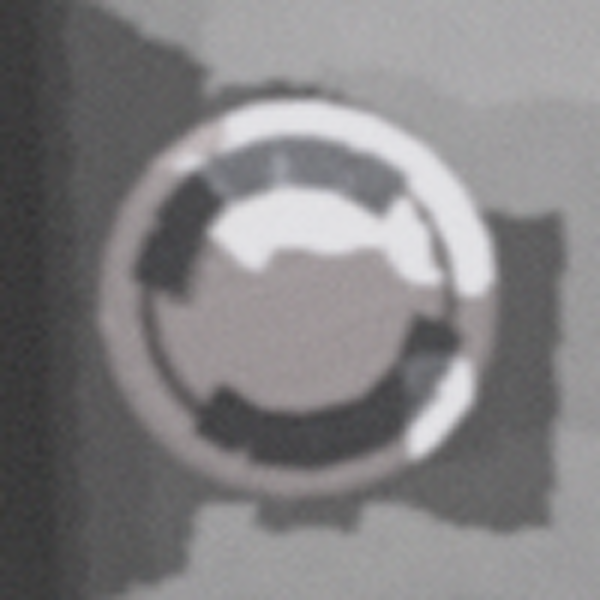

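Run:
```python
from h import *
a=np.load("l.npy"); s=dict(tcp_pos=a[:3],ee_rot=a[3:])
f=lambda p:(204+(p[0]+.5)/6-.5,102+(p[1]+.5)/6-.5)
c=onz("wrist",f((298.5,297.5)),.06,s); print("ctr",c)
for (p,q) in(((395,200),(437,332)),((162,292),(213,410))):
    P=onz("wrist",f(p),.058,s);Q=onz("wrist",f(q),.058,s); m=(P+Q)/2-c; e=P-Q
    print(np.linalg.norm(P-Q),m,np.degrees(np.arctan2(m[1],m[0])),"edge perp",np.degrees(np.arctan2(e[1],e[0])))
r=onz("wrist",f((416,266)),.058,s)-onz("wrist",f((187,351)),.058,s);print(np.degrees(np.arctan2(r[1],r[0])))
# segment-end points
for p in((405,185),(385,212),(458,345),(418,318),(140,285),(185,297),(200,430),(228,388)):
    d=onz("wrist",f(p),.058,s)-c; print(p,np.hypot(*d[:2])*1e3,np.degrees(np.arctan2(d[1],d[0])))
# circle check with top cam, scene for centre
R=Ro.from_quat(s["ee_rot"]).as_matrix();print(np.degrees(np.arctan2(R[1,1],R[0,1])))
```

```text
ctr [0.56636689 0.01010007 0.06      ]
0.024663347824580076 [ 0.0214184   0.00274446 -0.002     ] 7.301848283538375 edge perp 101.91811858959527
0.023204053341861847 [-0.02107264 -0.00763023 -0.002     ] -160.09509337886993 edge perp 105.50933856864017
13.705288666301472
(405, 185) 27.047022829235967 39.45137965751801
(385, 212) 21.289431574720727 37.43923903964935
(458, 345) 30.04664364610721 -23.76407517926672
(418, 318) 21.784806661745932 -17.109674839088445
(140, 285) 28.38964965576919 169.35854534030133
(185, 297) 20.33100159144688 173.82735692090802
(200, 430) 30.459449559270727 -133.13730719033597
(228, 388) 21.08470078945306 -134.29270942288048
-6.652935704464233
```

Run:
```python
from h import *
im=manip.camera("scene"); cv2.imwrite("pics/m_s.png",cv2.resize(im[160:280,190:310,::-1],None,fx=5,fy=5,interpolation=2))
im=manip.camera("top"); cv2.imwrite("pics/m_t.png",cv2.resize(im[120:240,180:320,::-1],None,fx=5,fy=5,interpolation=2))
print(proj("scene",[[.566,.01,.06],[.566,-.002,.06]]),proj("top",[[.566,.01,.06],[.566,-.002,.06]]))
```

```text
[[247.90483388 211.6238732 ]
 [244.05492976 209.59795865]] [[243.61029126 185.38761471]
 [247.4826532  185.43845346]]
```

View pics/m_s.png

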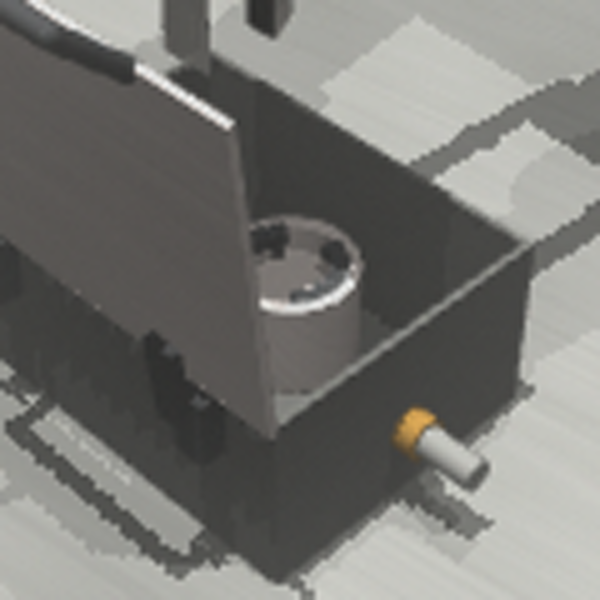

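View pics/m_t.png

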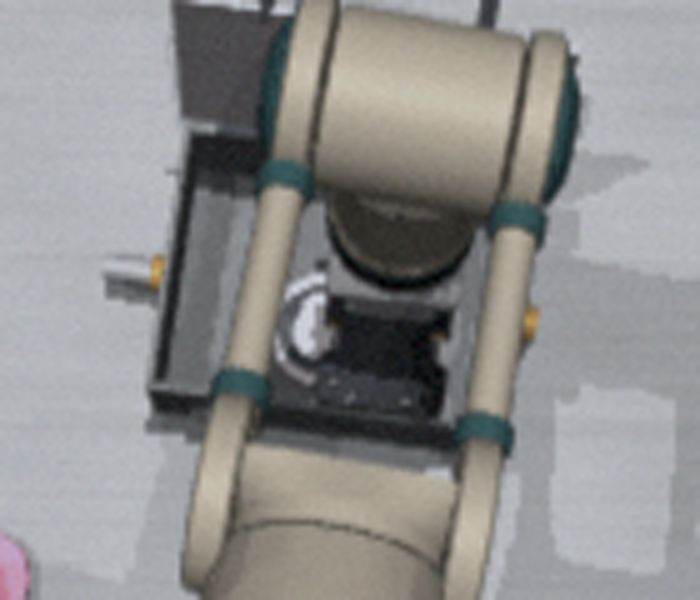

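carry_out:
  motion:
    - [150,-3,0,0,-8.5]
    - [150,0,0,0,-8.5]
    - [150,0,0,0,-8.5]
    - [150,0,0,0,-8.5]
    - [150,0,0,0,-8.5]
    - [150,0,0,0,-8.5]
    - [150,0,0,0,-8.5]
    - [150,0,0,0,-8.5]
    - [150,0,0,0,-8.5]
    - [150,0,0,0,-8.5]
    - [150,0,0,0,-8.5]
    - [150,0,0,0,-8.5]

```text
t: 13.05
tcp_pos: [0.5658, -0.0274, 0.1669]
ee_rot: [-0.035, 0.705, 0.035, 0.707]
contact_force: [0.2, -0.6, 0.2]
finger_gap: 0.039
```

carry_out:
  motion:
    - [150,0,0,0,-8.5]
    - [150,0,1.8,2.3,0]
    - [150,0,1.8,2.3,0]
    - [150,0,0,0,0]
    - [150,0,0,0,0]

```text
t: 13.55
tcp_pos: [0.6013, 0.0187, 0.1661]
ee_rot: [-0.086, 0.701, 0.085, 0.702]
contact_force: [-0.4, -0.4, -0.2]
finger_gap: 0.0386
```

Run:
```python
from h import *
s=manip.sense();print(s["tcp_pos"],s["ee_rot"],s["q"],s["contact_force"]);np.save("n.npy",np.r_[s["tcp_pos"],s["ee_rot"]]);im=manip.camera("wrist"); cv2.imwrite("pics/n_w.png",im[:,:,::-1])
p=proj("wrist",[[.566,.010,.06]],s)[0];print(p)
R=Ro.from_quat(s["ee_rot"]).as_matrix();print(np.degrees(np.arctan2(R[1,1],R[0,1])))
u,v=p.astype(int); u0=max(u-50,0);v0=max(v-50,0);print(u0,v0)
cv2.imwrite("pics/n_w2.png",cv2.resize(im[v0:v0+100,u0:u0+100,::-1],None,fx=6,fy=6,interpolation=2))
```

```text
[0.60126676 0.0187039  0.16612076] [-0.0859802   0.70142604  0.08526331  0.70238101] [-8.40198978e-02  3.18743757e-01  1.45972729e+00 -7.33048035e-04
  1.36159272e+00 -1.89743525e+00] [-0.40670864 -0.40660796 -0.19843034]
[256.85819811 150.21942895]
103.90969675000986
206 100
```

View pics/n_w.png

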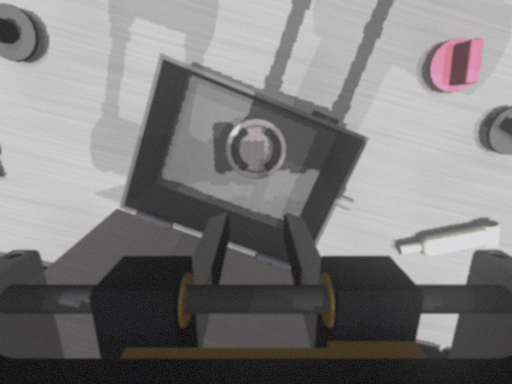

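View pics/n_w2.png

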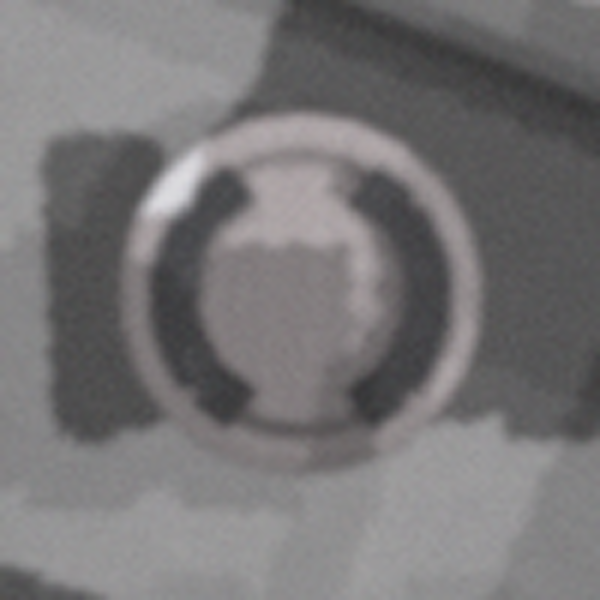

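carry_out:
  motion:
    - [60,0,4.5,-0.5,0]
    - [60,0,4.5,-0.5,0]
    - [60,0,4.5,-0.5,0]
    - [60,0,4.5,-0.5,0]
    - [60,0,4.5,-0.5,0]
    - [60,0,4.5,-0.5,0]
    - [60,0,4.5,-0.5,0]
    - [60,0,4.5,-0.5,0]
    - [60,0,0,0,0]

```text
t: 14.5
tcp_pos: [0.4736, 0.3625, 0.1656]
ee_rot: [-0.086, 0.702, 0.088, 0.702]
contact_force: [0.1, -1.0, 0.6]
finger_gap: 0.0719
```

carry_out:
  motion:
    - [60,0,0,0,-8.5]
    - [60,0,0,0,-8.5]
    - [60,0,0,0,-8.5]
    - [60,0,0,0,-8.5]
    - [60,0,0,0,-8.5]
    - [60,0,0,0,-8.5]
    - [60,0,0,0,-8.5]
    - [60,0,0,0,-2.5]
    - [60,0,0,0,0]
    - [60,0,0,0,0]

```text
t: 15.5
tcp_pos: [0.4762, 0.3574, 0.1654]
ee_rot: [-0.434, 0.558, 0.434, 0.558]
contact_force: [-0.0, 0.1, -0.3]
finger_gap: 0.072
```

Run:
```python
from h import *
a=np.load("n.npy"); s=dict(tcp_pos=a[:3],ee_rot=a[3:])
c2=onz("wrist",(256.0,148.1),.06,s); print("mouth view2",c2)
s=manip.sense();print(s["tcp_pos"],s["ee_rot"],s["q"],s["contact_force"]);np.save("o.npy",np.r_[s["tcp_pos"],s["ee_rot"]]);im=manip.camera("wrist"); cv2.imwrite("pics/o_w.png",im[:,:,::-1])
p=proj("wrist",[[.466,.325,.0505]],s)[0];print(p)
R=Ro.from_quat(s["ee_rot"]).as_matrix();print(np.degrees(np.arctan2(R[1,1],R[0,1])))
u,v=p.astype(int); u0=max(u-50,0);v0=max(v-60,0);print(u0,v0)
cv2.imwrite("pics/o_w2.png",cv2.resize(im[v0:v0+100,u0:u0+100,::-1],None,fx=6,fy=6,interpolation=2))
```

```text
mouth view2 [0.56334759 0.0096176  0.06      ]
[0.47620064 0.35735321 0.16536105] [-0.43414386  0.55828125  0.43370403  0.55833857] [ 5.27375244e-01  3.10728321e-01  1.47355895e+00 -6.19812518e-04
  1.35714241e+00 -2.36466810e+00] [-0.00952916  0.13312645 -0.30005252]
[257.26534223 151.58856088]
165.7094097462975
207 91
```

View pics/o_w2.png

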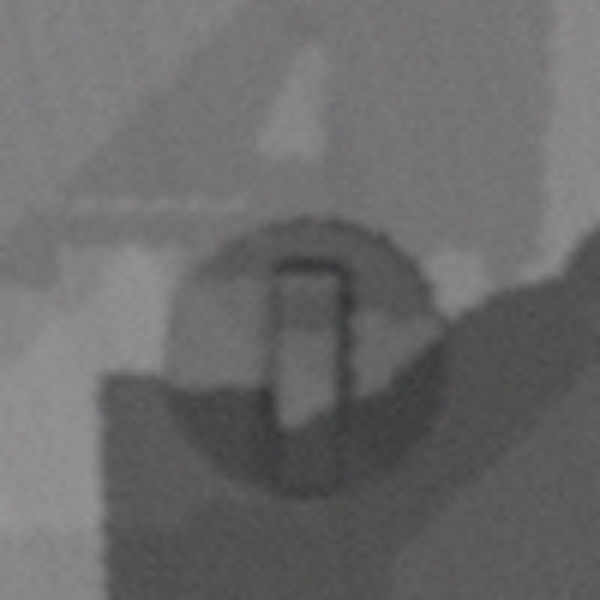

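Run:
```python
from h import *
a=np.load("o.npy"); s=dict(tcp_pos=a[:3],ee_rot=a[3:]); R=Ro.from_quat(a[3:]).as_matrix()
f=lambda p:(207+(p[0]+.5)/6-.5,91+(p[1]+.5)/6-.5)
for p,z in(((306,356),.0205),((308,379),.0505)):
    X=onz("wrist",f(p),z,s); print(X, (X-a[:3])@R*100)
a=np.load("n.npy"); R2=Ro.from_quat(a[3:]).as_matrix(); X=np.array([.56334759,.0096176,.06]); print((X-a[:3])@R2*100)
# tool-frame bias from two mouth views
m1=np.array([.56637,.01010]);m2=X[:2]
a1=np.load("l.npy");R1=Ro.from_quat(a1[3:]).as_matrix()
A=R1[:2,1:]-R2[:2,1:]; e=np.linalg.solve(A,m1-m2); print("bias yz",e, "true",m1-R1[:2,1:]@e)
```

```text
[0.46589328 0.32692039 0.0205    ] [14.4869857   0.25547335 -3.19893538]
[0.46587965 0.32773854 0.0505    ] [11.48694957  0.27536654 -3.12094181]
[10.60727815  0.0419781  -3.91207055]
bias yz [ 0.00118576 -0.00143538] true [0.56502592 0.00881166]
```

carry_out:
  motion:
    - [150,0,0.1,-1.5,0]
    - [150,0,0.1,-1.5,0]
    - [150,3,0,0,0]
    - [150,3,0,0,0]
    - [150,3,0,0,0]
    - [150,3,0,0,0]
    - [150,0,0,0,0]
  grip_force: 30

```text
t: 16.25
tcp_pos: [0.4626, 0.3269, 0.0415]
ee_rot: [-0.434, 0.561, 0.435, 0.555]
contact_force: [-0.3, -0.4, 0.0]
finger_gap: 0.0387
```

Run:
```python
from h import *
s=manip.sense();print(s["tcp_pos"],s["contact_force"]);im=manip.camera("wrist"); cv2.imwrite("pics/p_w.png",im[:,:,::-1])
im=manip.camera("scene"); cv2.imwrite("pics/p_s.png",cv2.resize(im[190:290,330:440,::-1],None,fx=6,fy=6,interpolation=2))
```

```text
[0.46264011 0.32693732 0.04153257] [-0.31474195 -0.41345112  0.01752314]
```

View pics/p_w.png

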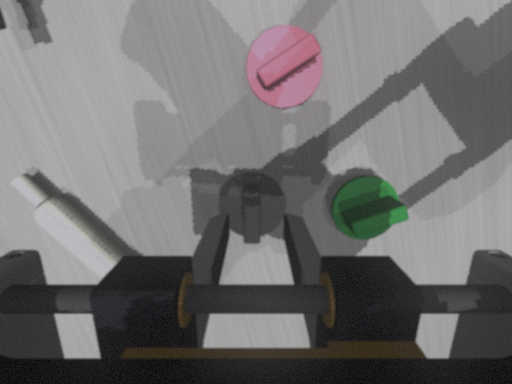

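View pics/p_s.png

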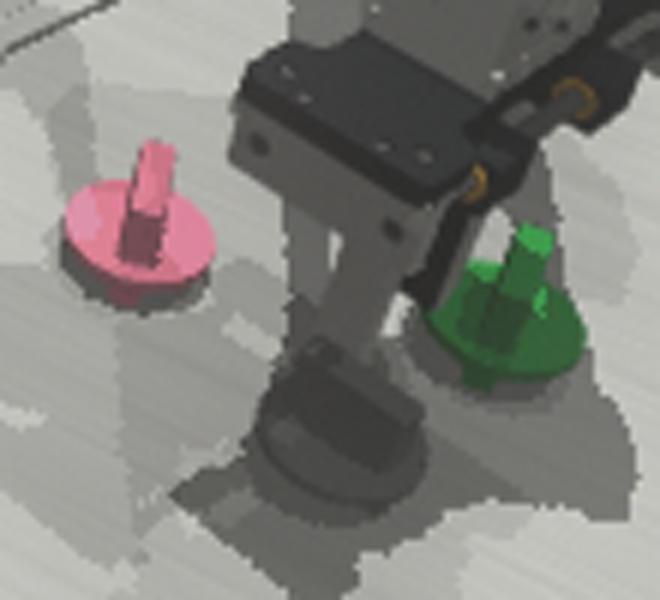

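carry_out:
  motion:
    - [150,1.5,0,0,0]
    - [150,1.5,0,0,0]
    - [150,1.2,0,0,0]
    - [150,0,0,0,0]
    - [255,0,0,0,0]
    - [255,0,0,0,0]
    - [255,0,0,0,0]
    - [255,0,0,0,0]
    - [255,0,0,0,0]

```text
t: 17.25
tcp_pos: [0.467, 0.3303, 0.0037]
ee_rot: [-0.435, 0.557, 0.434, 0.558]
contact_force: [0.7, 0.7, 3.2]
finger_gap: 0.0137
```

Run:
```python
from h import *
s=manip.sense();print(s["tcp_pos"],s["contact_force"],s["wrist_torque"],s["finger_gap"])
im=manip.camera("wrist"); cv2.imwrite("pics/q_w.png",cv2.resize(im[140:290,150:360,::-1],None,fx=3.5,fy=3.5,interpolation=2))
```

```text
[0.46703033 0.33032141 0.00366999] [0.73636959 0.67897662 3.2256395 ] [ 0.09090043 -0.03813893  0.04129471] 0.013660673886492222
```

View pics/q_w.png

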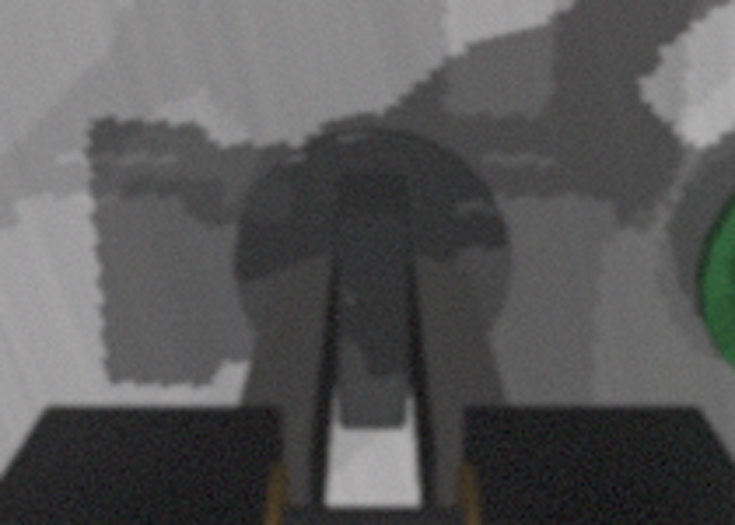

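carry_out:
  motion:
    - [255,-1,0,0,0]
    - [255,-2,0,0,0]
    - [255,-3,0,0,0]
    - [255,-3,0,0,8]
    - [255,-3,0,0,8]
    - [255,-3,0,0,8]
    - [255,0,0,0,8]
    - [255,0,0,0,8]
    - [255,0,0,0,8]
    - [255,0,0,0,8]
    - [255,0,0,0,5.8]
    - [255,0,0,0,0]

```text
t: 18.5
tcp_pos: [0.4662, 0.3299, 0.1532]
ee_rot: [-0.087, 0.702, 0.086, 0.702]
contact_force: [0.0, -0.2, -0.7]
finger_gap: 0.0135
```

Run:
```python
from h import *
s=manip.sense();print(s["tcp_pos"],s["contact_force"],s["finger_gap"])
R=Ro.from_quat(s["ee_rot"]).as_matrix();print(np.degrees(np.arctan2(R[1,1],R[0,1])))
print((np.array([.5667,.0092,.154])-s["tcp_pos"])@R*100)
im=manip.camera("wrist"); cv2.imwrite("pics/r_w.png",im[:,:,::-1])
```

```text
[0.46617644 0.32992923 0.15323107] [ 0.02180816 -0.22985199 -0.71414007] 0.013473673775733969
104.05639669527635
[ -0.07337546 -33.55406155   1.96155928]
```

View pics/r_w.png

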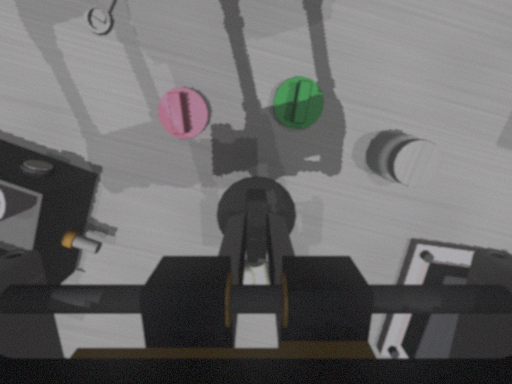

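Run:
```python
import cv2
a=cv2.imread('pics/r_w.png')[165:265,205:305]; a=cv2.convertScaleAbs(a,alpha=2.5)
cv2.imwrite('pics/r_w2.png',cv2.resize(a,None,fx=6,fy=6,interpolation=2))
from h import *
s=manip.sense(); R=Ro.from_quat(s["ee_rot"]).as_matrix()
th=np.linspace(0,2*np.pi,9)[:-1]
for zo in(-.002,0,.002):
  print(zo); 
  for x in(-.0168,-.0108):
    C=np.array([[x,.031*np.sin(t),zo-.031*np.cos(t)] for t in th]); q=proj("wrist",s["tcp_pos"]+C@R.T,s); print((((q-[205,165])+.5)*6-.5).round(0).tolist())
  G=np.array([[-.0468,sy*.007,zo+sz*.023] for sz in(-1,1) for sy in(-1,1)]);q=proj("wrist",s["tcp_pos"]+G@R.T,s); print("grip",(((q-[205,165])+.5)*6-.5).round(0).tolist())
```

```text
-0.002
[[316.0, 70.0], [491.0, 141.0], [557.0, 306.0], [482.0, 462.0], [316.0, 524.0], [149.0, 462.0], [74.0, 306.0], [140.0, 141.0]]
[[316.0, 60.0], [486.0, 129.0], [550.0, 289.0], [477.0, 442.0], [315.0, 502.0], [154.0, 442.0], [81.0, 290.0], [145.0, 129.0]]
grip [[252.0, 206.0], [383.0, 206.0], [256.0, 590.0], [378.0, 590.0]]
0
[[316.0, 86.0], [491.0, 157.0], [557.0, 320.0], [481.0, 475.0], [316.0, 537.0], [150.0, 476.0], [75.0, 321.0], [141.0, 157.0]]
[[316.0, 75.0], [486.0, 144.0], [550.0, 304.0], [477.0, 455.0], [315.0, 515.0], [154.0, 455.0], [81.0, 304.0], [145.0, 144.0]]
grip [[252.0, 224.0], [383.0, 224.0], [256.0, 606.0], [378.0, 606.0]]
0.002
[[316.0, 102.0], [491.0, 172.0], [556.0, 335.0], [481.0, 489.0], [316.0, 551.0], [150.0, 489.0], [75.0, 335.0], [141.0, 172.0]]
[[316.0, 91.0], [485.0, 159.0], [549.0, 318.0], [476.0, 468.0], [315.0, 529.0], [154.0, 469.0], [82.0, 318.0], [146.0, 159.0]]
grip [[252.0, 242.0], [382.0, 242.0], [256.0, 621.0], [378.0, 621.0]]
```

View pics/r_w2.png

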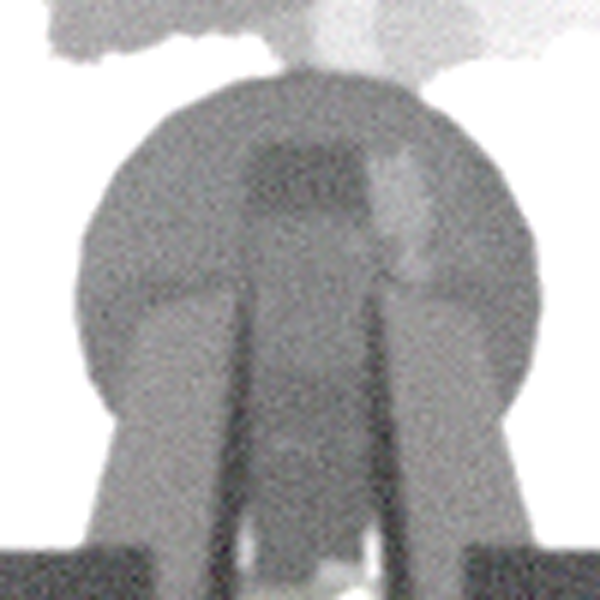

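Run:
```python
from h import *
im=manip.camera("scene"); cv2.imwrite("pics/t_full.png",im[:,:,::-1])
s=manip.sense(); p=proj("scene",s["tcp_pos"])[0].astype(int); print(p)
cv2.imwrite("pics/t_s.png",cv2.resize(im[max(p[1]-70,0):p[1]+30,p[0]-50:p[0]+60,::-1],None,fx=6,fy=6,interpolation=2))
```

```text
[403 217]
```

View pics/t_s.png

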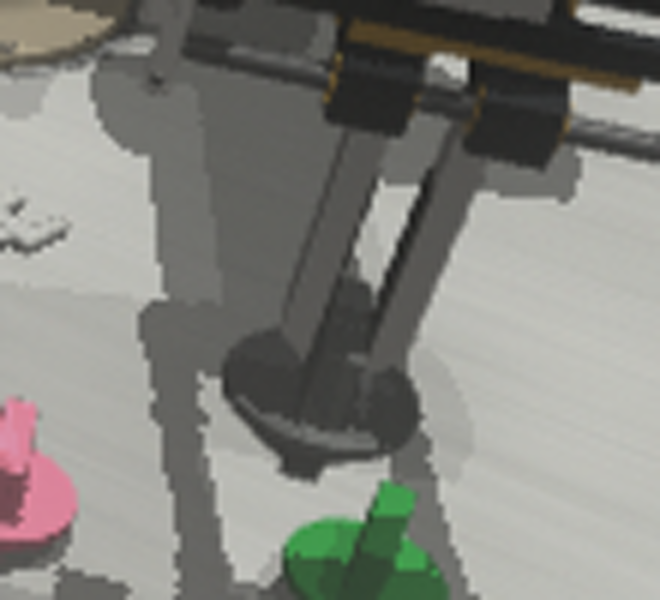

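carry_out:
  motion:
    - [255,0,-4.4,1.0,0]
    - [255,0,-4.4,1.0,0]
    - [255,0,-4.5,1.0,0]
    - [255,0,-4.5,1.1,0]
    - [255,0,-4.5,1.0,0]
    - [255,0,-4.5,1.0,0]
    - [255,0,0,0,0]
    - [255,0,0,0,0]
    - [255,0,0,0,0]

```text
t: 19.5
tcp_pos: [0.59, 0.0858, 0.1529]
ee_rot: [-0.087, 0.702, 0.087, 0.701]
contact_force: [0.3, -0.2, -0.7]
finger_gap: 0.0136
```

Run:
```python
from h import *
s=manip.sense();print(s["tcp_pos"],s["qd"].round(3),s["finger_gap"],s["contact_force"]);np.save("u.npy",np.r_[s["tcp_pos"],s["ee_rot"]]);im=manip.camera("wrist"); cv2.imwrite("pics/u_w.png",im[:,:,::-1])
p=proj("wrist",[[.565,.010,.06]],s)[0];print(p)
u,v=p.astype(int); u0=max(u-50,0);v0=max(v-50,0);print(u0,v0)
cv2.imwrite("pics/u_w2.png",cv2.resize(cv2.convertScaleAbs(im[v0:v0+100,u0:u0+100,::-1],alpha=1.5),None,fx=6,fy=6,interpolation=2))
im=manip.camera("top"); cv2.imwrite("pics/u_t.png",cv2.resize(im[130:230,190:310,::-1],None,fx=5,fy=5,interpolation=2))
```

```text
[0.58999025 0.08578517 0.15294979] [ 0.021 -0.006  0.003 -0.003 -0.005  0.001] 0.013624795286884296 [ 0.3210458  -0.19016809 -0.66280013]
[196.69198691 146.23842083]
146 96
```

View pics/u_w.png

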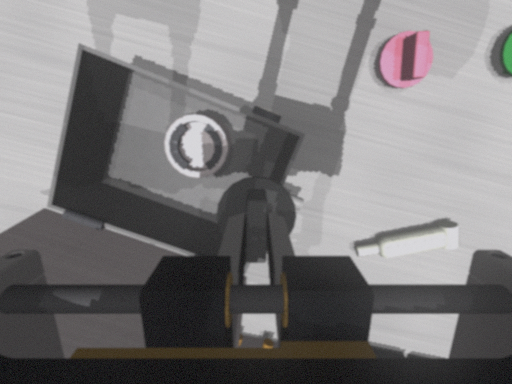

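View pics/u_w2.png

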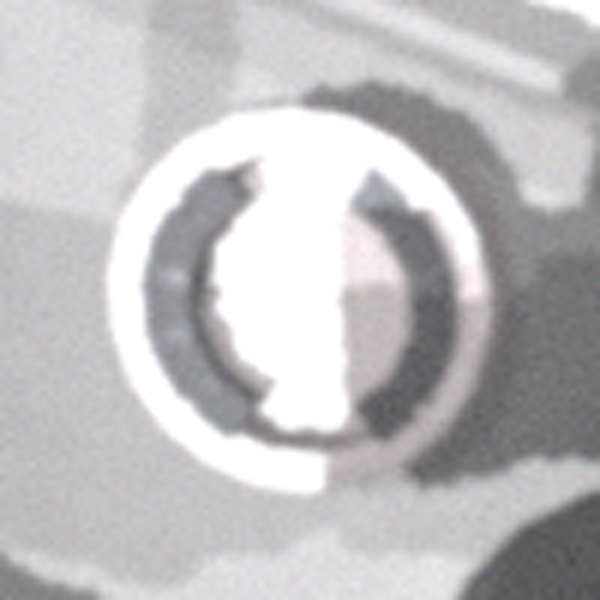

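View pics/u_t.png

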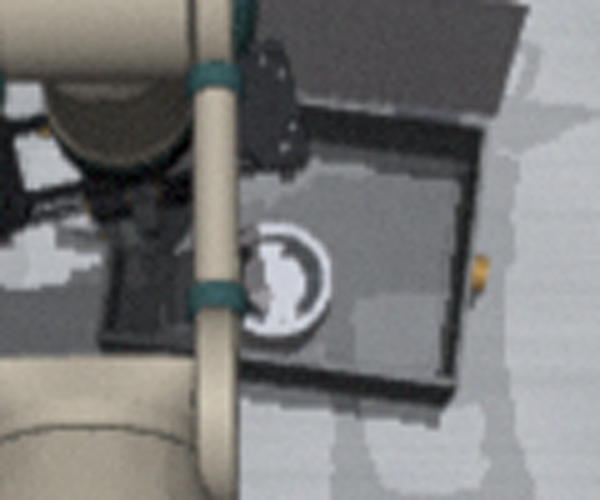

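carry_out:
  motion:
    - [255,0,-3.4,-2.2,0]
    - [255,0,-3.3,-2.1,0]
    - [255,0,0,0,0]
    - [255,2.6,0,0,0]
    - [255,2.6,0,0,0]
    - [255,2.6,0,0,0]
    - [255,0,0,0,0]
    - [255,0,0,0,0]

```text
t: 20.4
tcp_pos: [0.5653, 0.0107, 0.0754]
ee_rot: [-0.087, 0.702, 0.087, 0.702]
contact_force: [0.0, 0.5, 0.5]
finger_gap: 0.0139
```

Run:
```python
from h import *
s=manip.sense();print(s["tcp_pos"],s["qd"].round(3),s["finger_gap"],s["contact_force"])
R=Ro.from_quat(s["ee_rot"]).as_matrix();print(np.degrees(np.arctan2(R[1,1],R[0,1])), R[:,0])
im=manip.camera("wrist"); cv2.imwrite("pics/v_w.png",cv2.resize(cv2.convertScaleAbs(im[130:280,156:356,::-1],alpha=1.6),None,fx=4,fy=4,interpolation=2))
im=manip.camera("scene"); cv2.imwrite("pics/v_s.png",cv2.resize(im[150:270,190:310,::-1],None,fx=5,fy=5,interpolation=2))
```

```text
[0.56532557 0.01068568 0.07535956] [-0.007 -0.02  -0.032 -0.004 -0.002 -0.001] 0.013877810491312552 [0.02674188 0.45805523 0.48693809]
104.13644590715333 [-2.12914006e-04  3.05172887e-04 -9.99999931e-01]
```

View pics/v_w.png

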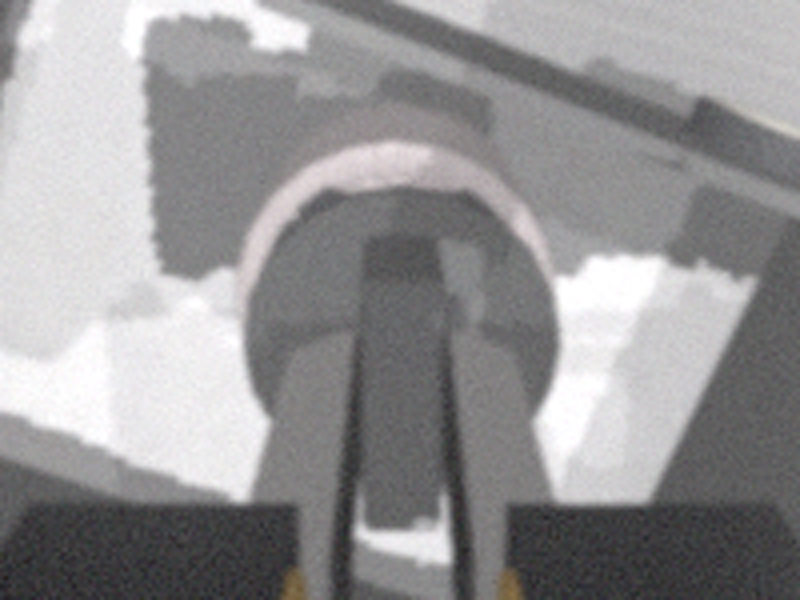

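View pics/v_s.png

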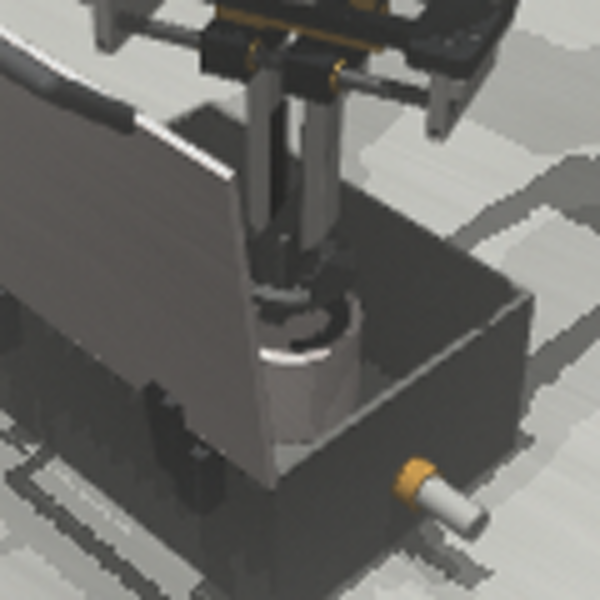

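Run:
```python
from h import *
s=manip.sense(); R=Ro.from_quat(s["ee_rot"]).as_matrix(); t=s["tcp_pos"]
def tool(uv,z):
    return (onz("wrist",uv,z,s)-t)@R*1000
f=lambda x,y:(156+(x+.5)/4-.5,130+(y+.5)/4-.5)
for zf in(.085,.092): print("flange top edge z",tool(f(400,186),zf)[2]+31, "sides",tool(f(245,330),zf)[1],tool(f(558,330),zf)[1])
print("ring", tool(f(397,141),.06)[2]+36)
for r,l,q in((230,262,540),(260,248,549)): print(tool(f(l,r),.06)[1:],tool(f(q,r),.06)[1:])
```

```text
flange top edge z -0.2508909869567404 sides -32.24791929678018 30.39851769379354
flange top edge z -1.8421456727729222 sides -31.16845970526135 29.314695725119844
ring 0.549089735628634
[-31.46938859 -15.69448696] [ 29.43767641 -15.67530162]
[-34.79959448  -8.82856711] [31.65580473 -8.8082537 ]
```

carry_out:
  motion:
    - [255,0.3,0,0.1,0]
    - [255,0.4,0,0,0]
    - [255,0.4,0,0,0]
    - [255,0,0,0,0]

```text
t: 20.9
tcp_pos: [0.5657, 0.0096, 0.0635]
ee_rot: [-0.086, 0.702, 0.086, 0.701]
contact_force: [-0.1, 0.6, -0.2]
finger_gap: 0.0139
```

Run:
```python
from h import *
s=manip.sense();print(s["tcp_pos"],s["finger_gap"],s["contact_force"],s["wrist_torque"])
```

```text
[0.56565926 0.00963839 0.06347564] 0.013913671326189479 [-0.11989029  0.60581068 -0.24049356] [ 0.09878525 -0.12211217  0.00208906]
```

carry_out:
  motion:
    - [255,0.3,0,0,0]
    - [255,0.3,0,0,0]
    - [255,0,0,0,0]

```text
t: 21.2
tcp_pos: [0.5658, 0.0096, 0.0575]
ee_rot: [-0.086, 0.702, 0.086, 0.701]
contact_force: [0.6, 0.2, -1.3]
finger_gap: 0.0137
```

carry_out:
  motion:
    - [255,0.3,0,0,0]
    - [255,0.2,0,0,0]
    - [255,0,0,0,0]

```text
t: 21.5
tcp_pos: [0.5659, 0.0097, 0.0527]
ee_rot: [-0.086, 0.702, 0.086, 0.702]
contact_force: [0.2, -0.1, -0.3]
finger_gap: 0.0138
```

Run:
```python
from h import *
s=manip.sense();print(s["tcp_pos"],s["finger_gap"],s["contact_force"],s["wrist_torque"])
im=manip.camera("wrist"); cv2.imwrite("pics/w_w.png",cv2.resize(cv2.convertScaleAbs(im[130:280,156:356,::-1],alpha=1.6),None,fx=4,fy=4,interpolation=2))
im=manip.camera("scene"); cv2.imwrite("pics/w_s.png",cv2.resize(im[150:270,190:310,::-1],None,fx=5,fy=5,interpolation=2))
```

```text
[0.56591147 0.00966363 0.05267941] 0.013770872933615239 [ 0.19902724 -0.05245728 -0.25398767] [ 0.08233235 -0.1278427  -0.03079542]
```

View pics/w_w.png

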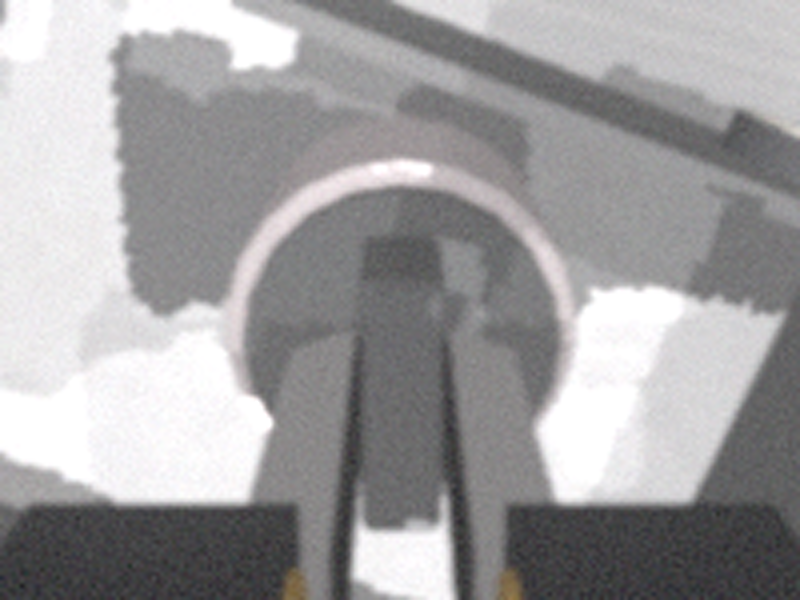

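View pics/w_s.png

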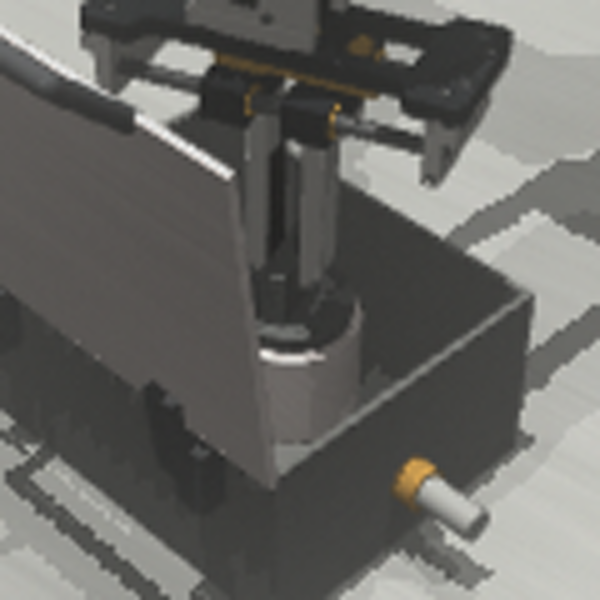

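carry_out:
  motion:
    - [255,0.2,0,0,0]
    - [255,0.2,0,0,0]
    - [255,0,0,0,0]

```text
t: 21.9
tcp_pos: [0.5664, 0.0096, 0.0492]
ee_rot: [-0.087, 0.702, 0.086, 0.702]
contact_force: [-0.2, -0.4, 0.5]
finger_gap: 0.0137
```

carry_out:
  motion:
    - [255,0.2,0,0,0]
    - [255,0.2,0,0,0]
    - [255,0,0,0,0]

```text
t: 22.2
tcp_pos: [0.5665, 0.0096, 0.0491]
ee_rot: [-0.087, 0.701, 0.086, 0.702]
contact_force: [-6.4, -0.1, 22.2]
finger_gap: 0.0138
```

carry_out:
  motion:
    - [255,-0.2,0,0,0]
    - [255,0,0,0,6]
    - [255,0,0,0,6]
    - [255,0,0,0,6]
    - [255,0,0,0,6]
    - [255,0,0,0,0]
  grip_force: 40

```text
t: 22.8
tcp_pos: [0.5679, 0.0095, 0.0491]
ee_rot: [0.062, 0.703, -0.062, 0.706]
contact_force: [-1.7, 1.0, 9.2]
finger_gap: 0.0136
```

```bash
cat > st.py <<'E'
from h import *
s=manip.sense();print(s["tcp_pos"].round(4),s["finger_gap"],s["contact_force"].round(1),s["wrist_torque"].round(2))
R=Ro.from_quat(s["ee_rot"]).as_matrix();print(np.degrees(np.arctan2(R[1,1],R[0,1])))
E
python3 st.py
```

```text
[0.5679 0.0095 0.0491] 0.01360291089047374 [-1.7  1.   9.2] [ 0.08  0.07 -0.01]
79.95663730474055
```

carry_out:
  motion:
    - [255,0,0,0,6]
    - [255,0,0,0,6]
    - [255,0,0,0,6]
    - [255,0,0,0,6]
    - [255,0,0,0,6]
    - [255,0,0,0,6]
    - [255,0,0,0,0]

```text
t: 23.5
tcp_pos: [0.5683, 0.0095, 0.0491]
ee_rot: [0.277, 0.649, -0.276, 0.652]
contact_force: [-0.6, -0.6, 7.2]
finger_gap: 0.0135
```

```bash
python3 st.py
```

```text
[0.5683 0.0095 0.0491] 0.013491810286289143 [-0.6 -0.6  7.2] [-0.02 -0.08 -0.05]
43.952595400687756
```

carry_out:
  motion:
    - [255,0,0,0,5]
    - [255,0,0,0,5]
    - [255,0,0,0,5]
    - [255,0,0,0,0]

```text
t: 23.9
tcp_pos: [0.5683, 0.0095, 0.0491]
ee_rot: [0.36, 0.608, -0.358, 0.611]
contact_force: [-0.2, -0.1, 8.5]
finger_gap: 0.0137
```

```bash
python3 st.py
```

```text
[0.5683 0.0095 0.0491] 0.013743120332568906 [-0.2 -0.1  8.5] [ 0.01 -0.01 -0.01]
28.981915100083835
```

carry_out:
  motion:
    - [255,0,0,0,3]
    - [255,0,0,0,3]
    - [255,0,0,0,0]

```text
t: 24.2
tcp_pos: [0.567, 0.0092, 0.0491]
ee_rot: [0.39, 0.589, -0.39, 0.591]
contact_force: [-2.2, 0.1, 10.3]
finger_gap: 0.0135
```

```bash
python3 st.py
```

```text
[0.567  0.0092 0.0491] 0.013456002888438127 [-2.2  0.1 10.3] [-0.1   0.3   0.48]
23.108984500745255
```

carry_out:
  motion:
    - [255,0,0,0,3]
    - [255,0,0,0,0]

```text
t: 24.4
tcp_pos: [0.5669, 0.0092, 0.0491]
ee_rot: [0.405, 0.579, -0.405, 0.581]
contact_force: [-1.8, -0.3, 10.1]
finger_gap: 0.0142
```

```bash
python3 st.py
```

```text
[0.5669 0.0092 0.0491] 0.014229330417187332 [-1.8 -0.3 10.1] [-0.12  0.33  0.83]
20.175697757837217
```

carry_out:
  motion:
    - [255,0,0,0,3]
    - [255,0,0,0,0]

```text
t: 24.6
tcp_pos: [0.5669, 0.0092, 0.0491]
ee_rot: [0.419, 0.568, -0.42, 0.57]
contact_force: [-2.0, -0.2, 11.1]
finger_gap: 0.0143
```

```bash
python3 st.py
```

```text
[0.5669 0.0092 0.0491] 0.014259768028523906 [-2.  -0.2 11.1] [-0.1   0.36  1.02]
17.22846707069296
```

carry_out:
  motion:
    - [255,-0.1,0,0,0]
    - [160,0,0,0,0]
    - [160,0,0,0,0]
    - [160,0,0,0,0]
    - [160,0,0,0,0]
    - [160,-2,0,0,0]
    - [160,-3,0,0,0]
    - [160,-3,0,0,0]
    - [160,-3,0,0,0]
    - [160,0,0,0,0]

```text
t: 25.6
tcp_pos: [0.5693, 0.0094, 0.1621]
ee_rot: [0.422, 0.566, -0.419, 0.571]
contact_force: [-0.5, -0.1, -0.3]
finger_gap: 0.0348
```

```bash
python3 st.py
python3 - <<'E'
from h import *
s=manip.sense();np.save("x.npy",np.r_[s["tcp_pos"],s["ee_rot"]]);im=manip.camera("wrist"); cv2.imwrite("pics/x_w.png",im[:,:,::-1])
im=manip.camera("scene"); cv2.imwrite("pics/x_s.png",cv2.resize(im[100:280,130:330,::-1],None,fx=3.5,fy=3.5,interpolation=2))
E
```

```text
[0.5693 0.0094 0.1621] 0.0348458026819382 [-0.5 -0.1 -0.3] [ 0.01 -0.15  0.02]
17.029689524198552
```

View pics/x_w.png

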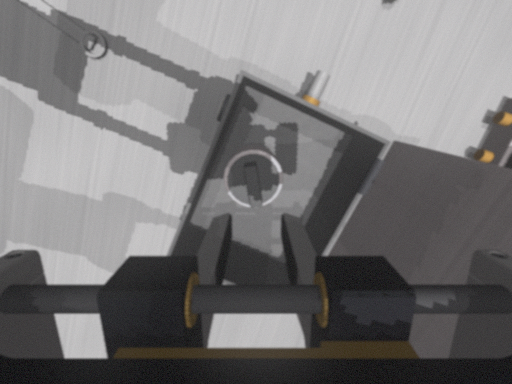

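View pics/x_s.png

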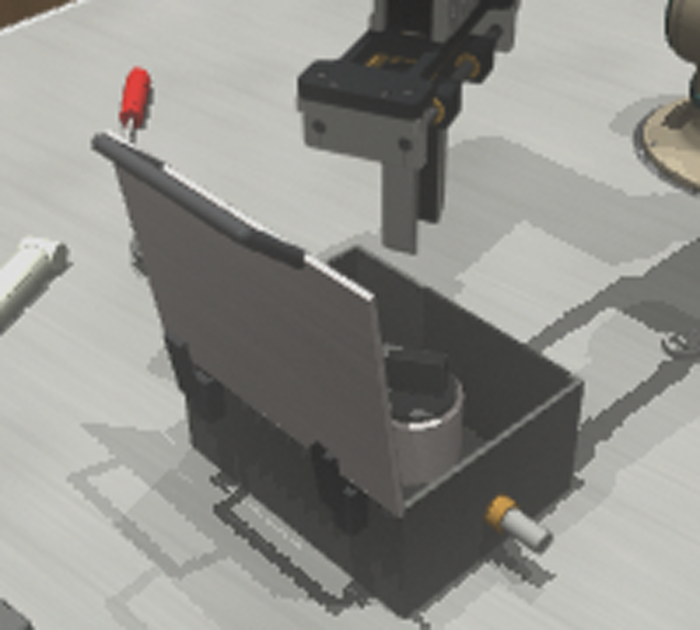

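carry_out:
  motion:
    - [160,-3,0,0,0]
    - [160,-3,0,0,0]
    - [160,-3,0,0,0]
    - [160,-3,-3,0,0]
    - [160,0,-4,0,0]
    - [160,0,-4,0,0]
    - [160,0,-4,0,0]
    - [160,0,-4,0,0]
    - [160,0,0,0,0]
    - [160,0,0,0,0]

```text
t: 26.7
tcp_pos: [0.3839, -0.0459, 0.277]
ee_rot: [0.421, 0.569, -0.421, 0.568]
contact_force: [0.0, 0.5, 0.2]
finger_gap: 0.0349
```

```bash
python3 st.py
python3 - <<'E'
from h import *
im=manip.camera("top"); cv2.imwrite("pics/y_t.png",im[:,:,::-1])
cv2.imwrite("pics/y_t2.png",cv2.resize(im[100:240,180:320,::-1],None,fx=4,fy=4,interpolation=2))
im=manip.camera("scene"); cv2.imwrite("pics/y_s.png",im[:,:,::-1])
E
```

```text
[ 0.3839 -0.0459  0.277 ] 0.034892933224249884 [0.  0.5 0.2] [ 0.02 -0.13 -0.01]
16.97063024507473
```

View pics/y_t.png

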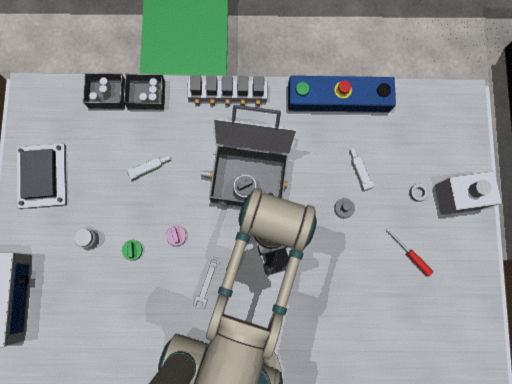

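View pics/y_t2.png

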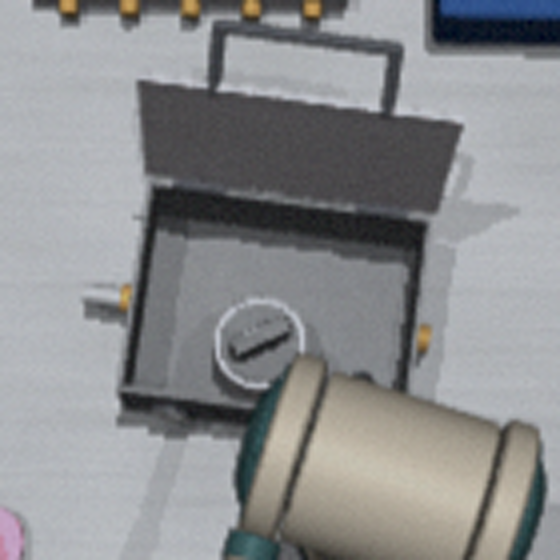

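View pics/y_s.png

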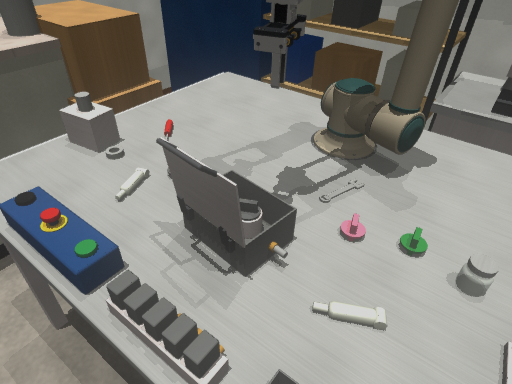

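Run:
```python
from plant import manip
print(manip.sign_off())
```

```text
the job is handed in; nothing more can be done
None
```

I opened the lid to its stop, set the grey cap in the housing and twisted it home, then handed the job in at about 26.8 s of the 70 s. Signing off reports no verdict, so the results below are my own last checks.

**Lid:** I pinched the pull bar between the fingers instead of hooking it, and followed the hinge arc up. At the end the bar stopped moving while the push on it rose to 25 N. The last pictures show the lid still leaning past upright.

**Cap:**
- **Seating:** It went into the slots with no notable force and stopped with the flange on the housing, at tool height 49.1 mm (49.2 mm expected), with 22 N of press.
- **Twist:** It turned clockwise freely. Around 80 degrees the torque rose to about 1 N m and the gripper began to slip around the grip, so I took that as the stop. The top picture shows the grip turned by about 80 degrees.
- **Release:** The fingers are clear and touching nothing.

**Bystanders:** The stopper and both white parts look unmoved in the last pictures.

**Disagreements along the way:**
- **Fingertips:** They appear about 30 mm short of the stated TCP. My first close went above the bar without touching it, and I redid it lower.
- **Cameras:** The top and scene cameras differed from the wrist camera by about 1 cm on the mouth's position. I used the wrist camera, and three of its views agreed to about 3 mm.

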